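# Make up the two gauge kits

## Task

Make up the two gauge kits for the bush inspectors from the things on the tables. The board with the long slot is the bore kit: lay the plug gauge in its slot and stand one brass bush in the round nest; the other board is the outside kit: the ring gauge in the large round nest, the tally counter in the rectangular pocket and the second bush in the small nest, each thing sitting flat on the floor of its pocket and the bushes on their flanges. Leave the rejects in the red tray, and the marker and the deburring tool where they lie.

Things in the scene. Friction and masses are not known exactly. Their poses are not given: they have to be found in the camera images.
- plug_gauge: double-ended plug gauge lying on the table: steel hexagon handle, 13 mm high and 15 mm wide (widest, at its corners, 6.5 mm above its underside), from y -40 to +50 mm, round ends of 13 mm to y = -60 and +60; 121 mm long along its y, 75 g. Origin on its underside at mid length. Grip the hexagon across x. Either way round will do. (Two more far back on the right, behind the red tray, are not for this job)
- ring_gauge: ground steel ring gauge lying flat, 44 mm across, 14 mm high, 120 g; origin under its centre, z up. Grip it by the rim from outside
- tally_counter: chrome hand tally counter lying on its back, 71 (x) x 48 (y) x 22 mm high, 70 g: round case from -19 to 24 mm in x and in y (its middle at x 2.5, y 2.5), plunger out along +x to 35 mm at 11 mm height, a wire ring opposite. Origin under the middle of its outline. Grip the case across y. Either way round will do (another behind the dial fixture is not for this job)
- bush_1: a turned brass flanged bush standing on its flange, flange 21 mm, body 16.8 mm, 16 mm high, 14 g; origin under its centre, z up. The two are alike and either may go in either board. It stands on the bare table; the bushes in the red reject tray are not for the kits
- bush_2: a turned brass flanged bush standing on its flange, flange 21 mm, body 16.8 mm, 16 mm high, 14 g; origin under its centre, z up. The two are alike and either may go in either board. It stands on the bare table; the bushes in the red reject tray are not for the kits
- bore_board: bore kit: fixed board 130 x 165 x 12 mm, black top on grey base; origin under its centre, y along its length, z up. Pockets 5 mm deep: floor 7, top 12 mm above the origin. Plug gauge slot 29 (x) x 138 (y) mm centred at x -28, y 0; a finger channel of the same depth crosses the whole board in x, from y -21 to 21, so fingers can straddle the gauge down to the floor; bush nest 36 mm across at x 34, y -50
- outside_board: outside kit: fixed board 130 x 165 x 12 mm, black top on grey base; origin under its centre, y along its length, z up. Pockets 5 mm deep: floor 7, top 12 mm above the origin. Ring nest 60 mm across at x -26, y -40; bush nest 36 mm across at x 37, y -45; tally counter pocket 88 (x) x 62 (y) mm centred at x 0, y 41, the counter lying with its x along the board's x
- deburr_tool: deburring tool, orange handle, 146 mm long along y, 14 mm thick, a bystander lying on the right-hand table; origin under its middle
- marker: white marker pen with a black cap, 135 mm long along y, 16 mm thick, a bystander lying on the left-hand table beyond the kit board, near the blue card stand (170 mm high, the tallest thing by the work); origin under its middle

How it is judged (in metres and radians):
At the end, for the whole second after the job is handed in: Each thing lies in its own pocket within 10 mm of its centre (plug gauge and tally counter 12 mm), flat, its underside at most 2.5 mm above the pocket floor, bushes on their flanges, one in each board, the plug gauge along its slot (it may have rolled onto the next flat); all at rest (x of plug_gauge in the frame of bore_board between -0.042 and -0.014 m and y of plug_gauge in the frame of bore_board between -0.012 and 0.012 m and angle between the y axis of plug_gauge and the y axis of bore_board, either way round below 0.15 rad and (z of plug_gauge in the frame of bore_board below 0.0095 m or (angle between plug_gauge's own z axis and vertical above 0.8 rad and z of plug_gauge in the frame of bore_board below 0.0125 m)) and x of ring_gauge in the frame of outside_board between -0.036 and -0.016 m and y of ring_gauge in the frame of outside_board between -0.05 and -0.03 m and z of each of ring_gauge, tally_counter in the frame of outside_board below 0.0095 m and angle between each of ring_gauge, tally_counter's own z axis and vertical below 0.12 rad and x of tally_counter in the frame of outside_board between -0.012 and 0.012 m and y of tally_counter in the frame of outside_board between 0.029 and 0.053 m and (((x of bush_1 in the frame of bore_board between 0.024 and 0.044 m and y of bush_1 in the frame of bore_board between -0.06 and -0.04 m and z of bush_1 in the frame of bore_board below 0.0095 m and angle between bush_1's own z axis and vertical below 0.12 rad) and (x of bush_2 in the frame of outside_board between 0.027 and 0.047 m and y of bush_2 in the frame of outside_board between -0.055 and -0.035 m and z of bush_2 in the frame of outside_board below 0.0095 m and angle between bush_2's own z axis and vertical below 0.12 rad)) or ((x of bush_2 in the frame of bore_board between 0.024 and 0.044 m and y of bush_2 in the frame of bore_board between -0.06 and -0.04 m and z of bush_2 in the frame of bore_board below 0.0095 m and angle between bush_2's own z axis and vertical below 0.12 rad) and (x of bush_1 in the frame of outside_board between 0.027 and 0.047 m and y of bush_1 in the frame of outside_board between -0.055 and -0.035 m and z of bush_1 in the frame of outside_board below 0.0095 m and angle between bush_1's own z axis and vertical below 0.12 rad))) and linear speed of each of plug_gauge, ring_gauge, tally_counter, bush_1, bush_2 below 0.02 m/s); the robot touches nothing.
It fails at once if the marker or the deburring tool is pushed more than 30 mm (distance of any of marker, deburr_tool from where it was at the start of the episode above 0.03 m).
It also fails if it takes over 134 s, if anything falls off the work surface, if the arm or the gripper's body presses on something with over 40 N, if the wrist force passes 120 N, or if a joint passes its speed limit or range.

## Robot

A 6-joint arm with a two-finger parallel gripper is mounted at the origin on a cart in front of the work surface, level with it; the furniture and walls round the work are solid. World frame = base frame: x ahead of the robot, y to its left, z up, the work surface at z = 0. Lengths are in mm, angles in rad, forces in N, time in s.
With the tool pointing down it reaches from about 300 to 775 mm from the base axis. Payload 14.6 kg.
Tool frame: the origin (TCP) lies midway between the tips of the shut fingers; the grasp point (between the pads) lies 19 mm behind it; z points along the fingers, y is the direction in which the jaws open and shut (so a half turn about z gives the same grasp; the last joint's range is limited). The gripper opens to 94 mm and grips with 3 to 60 N. Pads are 16 mm wide; open, the fingers measure 119 mm over their backs; the gripper's body (75 mm by 177 mm) begins 78 mm behind the grasp point.
Start: joints at [-1.309, 0.3, 1.521, -0, 1.321, -0.067], TCP at [177.592, -520.529, 205.446] pointing down, gripper open.
Joint ranges: [-3.03, 3.03], [-0.79, 2.21], [0.23, 2.52], [-1.04, 4.18], [0, 3.07], [-2.55, 2.55]. Speed limits (rad/s): [2.22, 2.22, 2.57, 3.14, 3.14, 3.14].

## Interface

Orientations are given as [roll, pitch, yaw] about the fixed x, y, z axes, in that order (R = Rz(yaw) Ry(pitch) Rx(roll)).
In Python, from bench import get_state, viewer, sign_off gives the robot as it stands.
- The arm moves only by the tool play_rows, never from a script. Its argument "plan" is a list of rows, each a list of 7 numbers: the opening in per cent of the stroke, from 0 (shut) to 100 (fully open), then the shift along the tool's x, y, z in mm, then the turn, a rotation vector about the tool's x, y, z in degrees. In form: [[hand, dx, dy, dz, rx, ry, rz], ...]. A call has exactly 5 rows; each row shifts and turns the pose as measured when the row begins, along the tool's axes as they then stand; what a row does not reach is not made up. A row lasts 1/12 s, in which the tool goes at most 41.7 mm and 7.16 degrees, less where a joint would pass 70% of its speed; a pose out of reach is approached as far as the arm can. A call is refused whole if a number of a shift passes 41.7 or a number of a turn 7.16, either way. A call with a gripper value outside its range is refused whole. The fingers move at their own pace and stop on an object; the grip force is fixed at half the most. Time passes only in rows, so rows that do not move let the fingers close, or fill a call up. It gives the time, the measured TCP pose, the force and the opening at its end, in the units of the state.
- get_state(): the state, without advancing time (a new reading comes with each control period).
- viewer.get_image(name): name is "scene" or "top"; returns a dict with "color" (400x640x3 uint8, blue, green, red), "depth" (400x640 float32, mm along the optical axis (not along the pixel's ray), 0 where there is no reading), "K" (3x3 intrinsics, pixels), "k1" (the pictures are not rectified: a ray, as slopes to the right and down, at radius r is drawn at 1 + k1 r^2 times it, then the intrinsics apply), "extrinsics" (4x4, takes a point from camera to world coordinates). Camera axes: x right, y down, z forward; pixel columns grow to the right and rows downward; lengths in mm; the calibration is good to about 2 mm. A picture is of the moment at which its call begins.
- sign_off(): hands the job in, once; it reports no verdict.
Trained networks look in the newest picture that a camera, given by its name, has taken for a name from the list of things; names that differ only in an ending like _2 or _b are one class to them, and where a whole thing is asked for, a point or a joint stands for the part that bears it (a point fixed in the world has none). Each returns a list of dicts, best first, with "score" (0 to 1); they miss things now and then, are a little off and sometimes report something else, mostly with a low value. They report only what shows in the picture. A call takes as long as a camera call.
- viewer.regions_of(camera, query): "pixels" (400x640 bool, what is visible of it).
- viewer.pinpoint(camera, query): "xyz" ([x, y, z] in mm, in world coordinates, good to about 4 mm: a listed point, or the origin of a listed thing).
The state is a dict: "t": time; "qpos": joint angles; "qvel": joint speeds; "joint_torque": joint torques, N m; "tcp_pos": TCP position; "tcp_rot": TCP orientation; "force": force on the tool from outside, world axes, zero at the start; "wrist_torque": the same for the moment, N m; "gripper_width": finger opening in mm.
Only numpy, scipy, OpenCV 4.12 (cv2) and the standard library are available. Lean on these libraries where they do the work, as an engineer would, in place of code of your own. Each camera call takes 0.05 s, during which the arm holds its last target.

## Working session

There is one attempt and no reset: what is moved stays moved. The work goes in short steps, Python scripts to look and compute and a tool call to move; the robot and the scene stay as the last step left them, time stands still between calls to the robot, and variables do not carry over. Pictures are saved under pics/ and viewed, and the job is handed in when it is done.

Besides the shell and the picture viewer there is one more tool, called by a JSON object that holds its "fn" and its "kwargs". play_rows: Moves the arm, as the interface text tells. Its arguments: {"type":"object","properties":{"plan":{"type":"array"}},"required":["plan"]}

```bash
mkdir -p pics; ls; python3 - <<'E'
from bench import get_state, viewer
import cv2,numpy as np
s=get_state(); print({k:np.round(v,3).tolist() if not isinstance(v,float) else v for k,v in s.items()})
for n in ("scene","top"):
    d=viewer.get_image(n); cv2.imwrite(f"pics/{n}0.png",d["color"]); print(n,d["K"].tolist(),d["k1"],np.round(d["extrinsics"],3).tolist())
    for q in ["plug_gauge","ring_gauge","tally_counter","bush_1","bore_board","outside_board","deburr_tool","marker"]:
        print(n,q,[(round(r["score"],2),np.round(r["xyz"]).tolist()) for r in viewer.pinpoint(n,q)])
E
```

```text
pics
{'t': 0.0, 'qpos': [-1.309, 0.3, 1.522, -0.0, 1.321, -0.067], 'qvel': [-0.0, -0.0, 0.0, -0.001, -0.001, 0.0], 'joint_torque': [-0.0, -53.181, -35.273, 0.071, 0.024, -0.0], 'tcp_pos': [177.512, -520.284, 204.89], 'tcp_rot': [-3.14, -0.0, 0.329], 'force': [-0.251, 0.844, -0.469], 'wrist_torque': [-0.044, 0.012, 0.003], 'gripper_width': 94.1988102228132}
scene [[452.5908395254428, 0.0, 324.98926416355357], [0.0, 452.5908395254428, 204.34096553391777], [0.0, 0.0, 1.0]] -0.08018847182519774 [[0.833, -0.378, 0.403, -6.181], [-0.553, -0.582, 0.597, -842.582], [0.009, -0.72, -0.694, 963.802], [0.0, 0.0, 0.0, 1.0]]
scene plug_gauge [(0.68, [648.0, -91.0, -2.0])]
scene ring_gauge [(0.76, [603.0, -242.0, -1.0])]
scene tally_counter [(0.55, [492.0, -27.0, -1.0])]
scene bush_1 [(0.55, [603.0, -242.0, -0.0])]
scene bore_board [(0.6, [442.0, -344.0, -2.0])]
scene outside_board [(0.55, [418.0, 306.0, -0.0])]
scene deburr_tool [(0.73, [649.0, -89.0, 1.0])]
scene marker [(0.64, [677.0, 298.0, 1.0])]
top [[395.3433728035079, 0.0, 324.1096070067834], [0.0, 395.3433728035079, 198.6919353635961], [0.0, 0.0, 1.0]] -0.05167959108631987 [[-0.001, -0.991, 0.131, 408.108], [-1.0, 0.0, -0.007, -14.89], [0.006, -0.131, -0.991, 983.067], [0.0, 0.0, 0.0, 1.0]]
top plug_gauge [(0.54, [648.0, -96.0, -4.0])]
top ring_gauge [(0.78, [605.0, -243.0, -2.0])]
top tally_counter [(0.84, [494.0, -26.0, 2.0])]
top bush_1 [(0.62, [420.0, -110.0, 0.0]), (0.52, [519.0, -193.0, 4.0])]
top bore_board [(0.78, [442.0, -345.0, 1.0])]
top outside_board [(0.62, [422.0, 313.0, 0.0])]
top deburr_tool [(0.67, [661.0, -356.0, -3.0])]
top marker [(0.68, [672.0, 300.0, -1.0])]
```

View pics/top0.png

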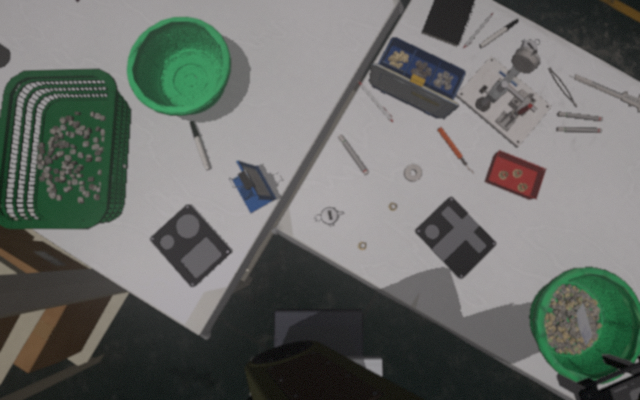

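View pics/scene0.png

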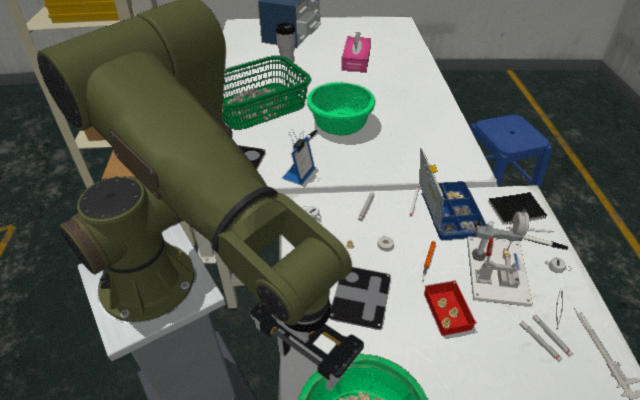

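```bash
cat > h.py <<'E'
from bench import get_state, viewer
import cv2,numpy as np
def proj(d,P):
    P=np.atleast_2d(np.asarray(P,float)); E=d["extrinsics"]
    c=(P-E[:3,3])@E[:3,:3]; s=c[:,:2]/c[:,2:3]; r2=(s**2).sum(1,keepdims=True)
    s=s*(1+d["k1"]*r2); K=d["K"]
    return s*[K[0,0],K[1,1]]+[K[0,2],K[1,2]]
def ortho(d,x0,x1,y0,y1,z,res=0.5):
    # image: up = +x, left = +y
    xs=np.arange(x1,x0,-res); ys=np.arange(y1,y0,-res)
    X,Y=np.meshgrid(xs,ys,indexing="ij")
    p=proj(d,np.stack([X.ravel(),Y.ravel(),np.full(X.size,z)],1)).astype(np.float32)
    m=p.reshape(X.shape+(2,))
    return cv2.remap(d["color"],m[...,0],m[...,1],cv2.INTER_CUBIC)
def back(d,uv,z):
    uv=np.atleast_2d(np.asarray(uv,float));K=d["K"]
    t=(uv-[K[0,2],K[1,2]])/[K[0,0],K[1,1]]; s=t.copy()
    for _ in range(10): s=t/(1+d["k1"]*(s**2).sum(1,keepdims=True))
    E=d["extrinsics"]; v=np.c_[s,np.ones(len(s))]@E[:3,:3].T; o=E[:3,3]
    return o+v*((z-o[2])/v[:,2:3])
def pts(d,mask):
    v,u=np.nonzero(mask&(d["depth"]>0)); z=d["depth"][v,u]
    K=d["K"];t=(np.c_[u,v]-[K[0,2],K[1,2]])/[K[0,0],K[1,1]]; s=t.copy()
    for _ in range(10): s=t/(1+d["k1"]*(s**2).sum(1,keepdims=True))
    return (np.c_[s,np.ones(len(s))]*z[:,None])@d["extrinsics"][:3,:3].T+d["extrinsics"][:3,3]
E
python3 - <<'E'
from h import *
d=viewer.get_image("top")
for q,h in [("plug_gauge",6.5),("ring_gauge",14),("tally_counter",11),("bush_1",16),("bore_board",12),("outside_board",12),("deburr_tool",7),("marker",8)]:
    for r in viewer.regions_of("top",q):
        m=r["pixels"]; v,u=np.nonzero(m)
        P=pts(d,m)
        xy=back(d,np.c_[u,v],h)[:,:2].astype(np.float32)
        rect=cv2.minAreaRect(xy)
        print(q,round(r["score"],2),len(u),"mean",xy.mean(0).round(1),"rect",np.round(rect[0],1),np.round(rect[1],1),round(rect[2],1),"z",np.percentile(P[:,2],[10,50,90]).round(1) if len(P) else None)
o=ortho(d,330,560,-450,-240,12,0.4); cv2.imwrite("pics/ob.png",o)
o=ortho(d,300,530,200,420,12,0.4); cv2.imwrite("pics/oo.png",o)
o=ortho(d,380,690,-290,20,6,0.52); cv2.imwrite("pics/oi.png",o)
E
```

```text
plug_gauge 0.59 248 mean [648.2 -97.5] rect [652.  -95.8] [121.5  16.3] 33.0 z [ 8.9 11.9 15.1]
ring_gauge 0.69 238 mean [ 602.5 -241.9] rect [ 602.9 -240.9] [42.4 45.6] 43.9 z [ 8.1 13.7 15.6]
tally_counter 0.66 278 mean [495.6 -36.2] rect [494.7 -37. ] [47.5 43.2] 63.2 z [13.8 20.  22.6]
bush_1 0.58 36 mean [ 420.3 -110.8] rect [ 420.3 -111.5] [17.1 15.6] 44.4 z [-1.7  3.  16. ]
bush_1 0.43 193 mean [ 678.4 -340.2] rect [ 674.3 -342.7] [99.1 15.8] 33.9 z [ 6.6 11.4 14.6]
bore_board 0.65 3589 mean [ 440.8 -344.9] rect [ 441.2 -346. ] [168.2 134.1] 43.8 z [ 5.2  9.8 13.2]
deburr_tool 0.59 218 mean [ 680.6 -344. ] rect [ 673.9 -348.4] [113.4  16.1] 34.7 z [ 6.8 11.3 14.5]
marker 0.75 257 mean [673.9 295.7] rect [674.4 296.7] [129.3  16. ] 21.3 z [ 9.6 13.6 16.4]
```

View pics/ob.png

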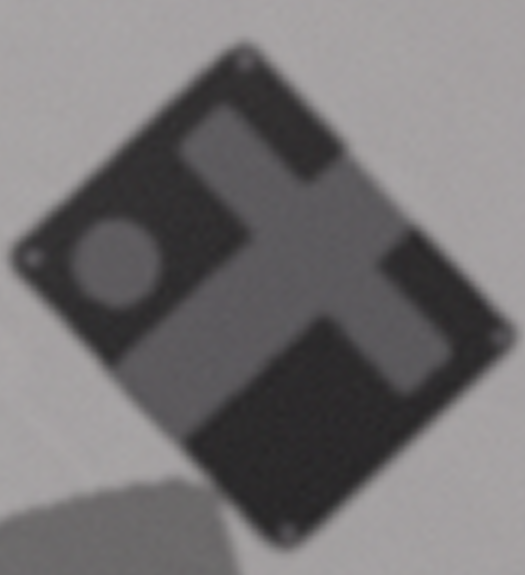

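View pics/oo.png

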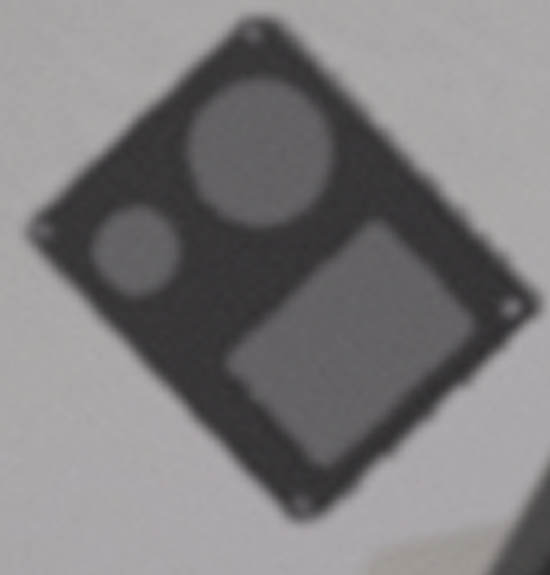

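View pics/oi.png

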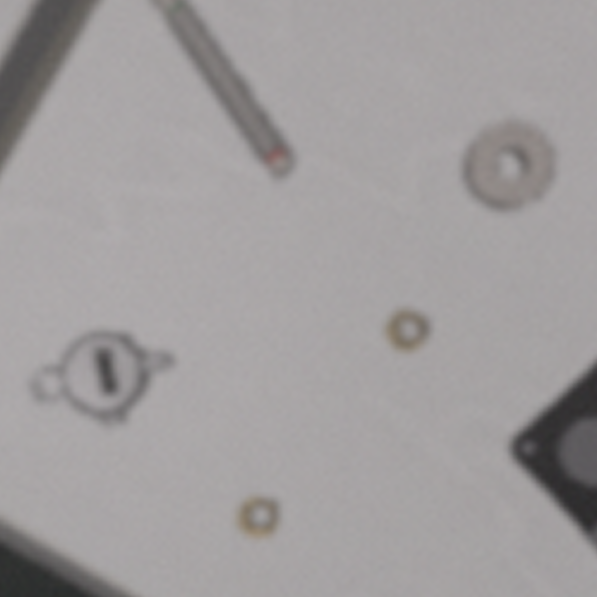

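```bash
python3 - <<'E'
from h import *
from scipy.optimize import minimize
d=viewer.get_image("top")
g=cv2.GaussianBlur(cv2.cvtColor(d["color"],cv2.COLOR_BGR2GRAY),(0,0),0.6).astype(np.float32)
def T(kind,X,Y):
    t=np.full(X.shape,170.); b=(abs(X)<65)&(abs(Y)<82.5); t[b]=40
    p=np.zeros(X.shape,bool)
    if kind=="b":
        p|=(abs(X+28)<14.5)&(abs(Y)<69); p|=(abs(Y)<21); p|=np.hypot(X-34,Y+50)<18
    else:
        p|=np.hypot(X+26,Y+40)<30; p|=np.hypot(X-37,Y+45)<18; p|=(abs(X)<44)&(abs(Y-41)<31)
    t[b&p]=90
    return t
X,Y=np.meshgrid(np.arange(-72,73,1.),np.arange(-90,91,1.))
for k,x0 in (("b",[441.5,-346,np.radians(132)]),("o",[425,310,np.radians(133)])):
    t=cv2.GaussianBlur(T(k,X,Y),(0,0),1.5)
    def f(p):
        c,s=np.cos(p[2]),np.sin(p[2])
        P=np.c_[p[0]+c*X.ravel()-s*Y.ravel(),p[1]+s*X.ravel()+c*Y.ravel(),np.full(X.size,12.)]
        uv=proj(d,P).astype(np.float32)
        v=cv2.remap(g,uv[:,0].reshape(X.shape),uv[:,1].reshape(X.shape),cv2.INTER_LINEAR)
        return -np.corrcoef(v.ravel(),t.ravel())[0,1]
    r=minimize(f,x0,method="Nelder-Mead",options=dict(initial_simplex=[x0,[x0[0]+8,x0[1],x0[2]],[x0[0],x0[1]+8,x0[2]],[x0[0],x0[1],x0[2]+.06]]))
    p=r.x;c,s=np.cos(p[2]),np.sin(p[2]);R=np.array([[c,-s],[s,c]])
    print(k,p[:2].round(1),np.degrees(p[2]).round(2),r.fun)
    for n,q in (dict(slot=(-28,0),bush=(34,-50)) if k=="b" else dict(ring=(-26,-40),bush=(37,-45),tally=(0,41))).items(): print(n,(R@q+p[:2]).round(1))
# tall things
v,u=np.nonzero(d["depth"]>0); P=pts(d,d["depth"]>0)
m=(P[:,0]>250)&(P[:,0]<750)&(P[:,1]>-450)&(P[:,1]<450)&(P[:,2]>40)
im=d["color"].copy(); im[v[m],u[m]]=(255,0,255); cv2.imwrite("pics/tall.png",im)
m2=m&(P[:,1]>80)&(P[:,1]<250)&(P[:,0]<620); print("stand",P[m2].min(0).round(),P[m2].max(0).round())
# brass
o=ortho(d,380,560,-230,-80,8,0.3); cv2.imwrite("pics/br.png",o)
E
```

```text
b [ 441.1 -345. ] 132.7 -0.9752881991884964
slot [ 460.1 -365.6]
bush [ 454.8 -286.1]
o [422.8 307. ] 133.36 -0.9663833873653709
ring [469.8 315.6]
bush [430.2 364.8]
tally [393.  278.8]
stand [524. 109.  40.] [616. 182. 170.]
```

View pics/tall.png

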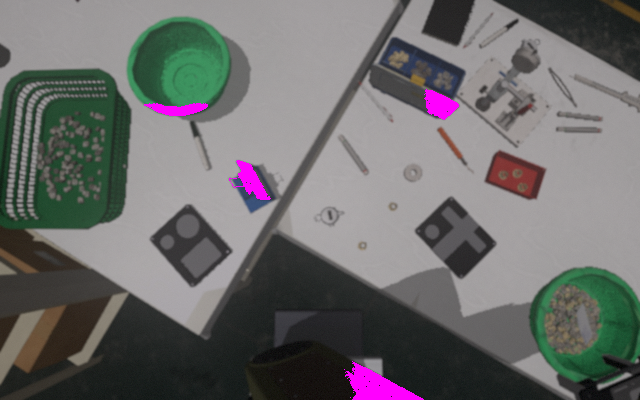

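View pics/br.png

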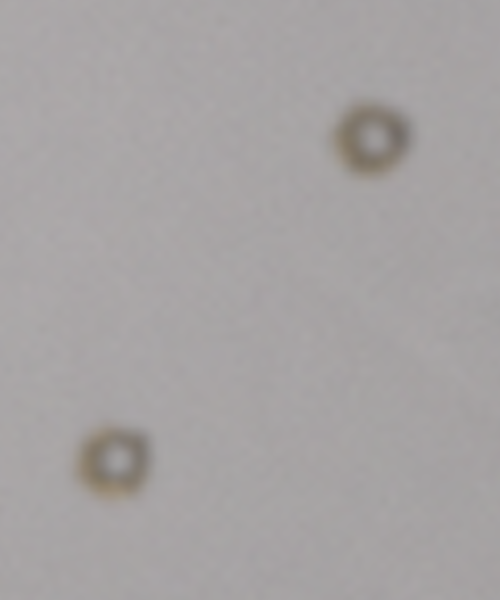

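```bash
cat > go.py <<'E'
import sys,math
from bench import get_state
# usage: go.py x y z yawdeg [nrows]   prints rows of (dx,dy,dz,rz) in the tool frame
x,y,z,yaw=map(float,sys.argv[1:5])
s=get_state(); p=s["tcp_pos"]; r=s["tcp_rot"]
D=[x-p[0],y-p[1],z-p[2]]; psi=math.degrees(r[2]); dyaw=(yaw-psi+180)%360-180
L=math.dist((x,y,z),p); n=int(sys.argv[5]) if len(sys.argv)>5 else max(1,math.ceil(L/36),math.ceil(abs(dyaw)/6.8))
print("t",round(s["t"],2),"p",[round(float(v),1) for v in p],"yaw",round(psi,1),"tilt",round(math.degrees(r[0]),1),round(math.degrees(r[1]),1),"w",round(s["gripper_width"],1),"F",[round(float(v),1) for v in s["force"]])
print("world d",[round(float(v),1) for v in D],"rows",n)
for i in range(n):
    a=math.radians(psi+dyaw*i/n); c,q=math.cos(a),math.sin(a)
    print([round(float(v)) if abs(v)>15 else round(float(v),1) for v in ((c*D[0]+q*D[1])/n,(q*D[0]-c*D[1])/n,-D[2]/n,-dyaw/n)])
E
python3 go.py 518 -192 120 43
```

```text
t 1.4 p [177.6, -520.5, 205.5] yaw 18.8 tilt 180.0 0.0 w 93.9 F [-0.6, 0.3, 0.1]
world d [340.4, 328.5, -85.5] rows 14
[31, -14.4, 6.1, -1.7]
[31, -13.4, 6.1, -1.7]
[31, -12.5, 6.1, -1.7]
[32, -11.5, 6.1, -1.7]
[32, -10.6, 6.1, -1.7]
[32, -9.6, 6.1, -1.7]
[33, -8.6, 6.1, -1.7]
[33, -7.6, 6.1, -1.7]
[33, -6.6, 6.1, -1.7]
[33, -5.6, 6.1, -1.7]
[33, -4.6, 6.1, -1.7]
[34, -3.6, 6.1, -1.7]
[34, -2.6, 6.1, -1.7]
[34, -1.6, 6.1, -1.7]
```

{"fn": "play_rows", "kwargs": {"plan": [[55,34,-14,0,0,0,-3],[55,35,-14,0,0,0,-3],[55,36,-12,3,0,0,-3],[55,37,-10,5,0,0,-3],[55,37,-9,5,0,0,-3]]}}

```text
t: 1.82
tcp_pos: [315.5, -390.9, 192.3]
tcp_rot: [3.14, 0.001, 0.59]
force: [-0.3, -1.4, -0.9]
gripper_width: 64.0
```

```bash
python3 go.py 518 -192 120 43
```

```text
t 1.82 p [315.5, -390.9, 192.3] yaw 33.8 tilt 179.9 0.1 w 64.0 F [-0.3, -1.4, -0.9]
world d [202.5, 198.9, -72.3] rows 9
[31, -5.9, 8.0, -1.0]
[31, -5.3, 8.0, -1.0]
[31, -4.7, 8.0, -1.0]
[31, -4.2, 8.0, -1.0]
[31, -3.6, 8.0, -1.0]
[31, -3.1, 8.0, -1.0]
[31, -2.5, 8.0, -1.0]
[31, -1.9, 8.0, -1.0]
[32, -1.4, 8.0, -1.0]
```

{"fn": "play_rows", "kwargs": {"plan": [[50,38,-6,8,0,0,-2],[50,38,-5,8,0,0,-2],[50,38,-4,8,0,0,-2],[50,38,-4,8,0,0,-2],[50,38,-3,8,0,0,-1]]}}

```text
t: 2.23
tcp_pos: [457.5, -249.2, 152.1]
tcp_rot: [3.136, 0.001, 0.757]
force: [0.3, -0.9, -1.1]
gripper_width: 47.0
```

```bash
python3 go.py 518 -192 50 43 5
```

```text
t 2.23 p [457.5, -249.2, 152.1] yaw 43.4 tilt 179.7 0.1 w 47.0 F [0.3, -0.9, -1.1]
world d [60.5, 57.2, -102.1] rows 5
[17, -0.0, 20, 0.1]
[17, -0.0, 20, 0.1]
[17, -0.1, 20, 0.1]
[17, -0.1, 20, 0.1]
[17, -0.1, 20, 0.1]
```

{"fn": "play_rows", "kwargs": {"plan": [[48,21,0,22,0,0,0],[48,20,0,22,0,0,0],[48,20,0,22,0,0,0],[48,18,0,22,0,0,0],[48,4,0,14,0,0,0]]}}

```text
t: 2.65
tcp_pos: [525.8, -184.3, 48.0]
tcp_rot: [3.13, -0.002, 0.765]
force: [-0.2, -0.7, 0.6]
gripper_width: 45.0
```

```bash
python3 - <<'E'
from h import *
for n in ("scene","top"):
    d=viewer.get_image(n)
    p=proj(d,[[518,-192,8]])[0].astype(int); u,v=p
    c=d["color"][max(0,v-60):v+60,max(0,u-80):u+80]; cv2.imwrite(f"pics/{n}_b2.png",cv2.resize(c,None,fx=4,fy=4,interpolation=cv2.INTER_CUBIC))
E
python3 go.py 518 -192 7 43
```

```text
t 2.75 p [524.2, -185.1, 47.7] yaw 43.8 tilt 179.5 -0.0 w 45.5 F [-0.3, -0.3, 0.5]
world d [-6.2, -6.9, -40.7] rows 2
[-4.6, 0.4, 20, 0.4]
[-4.6, 0.4, 20, 0.4]
```

View pics/scene_b2.png

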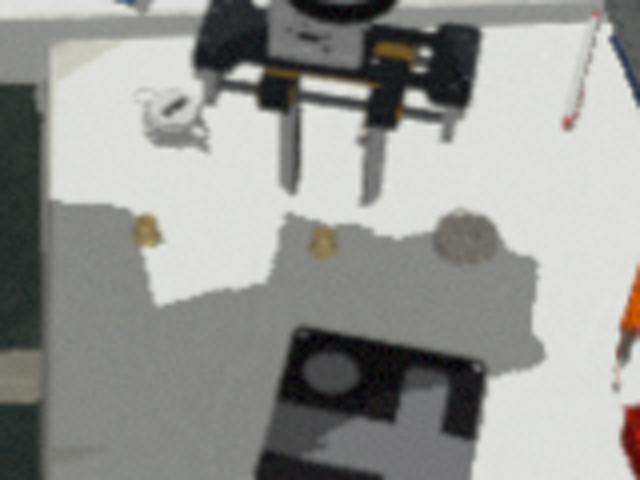

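{"fn": "play_rows", "kwargs": {"plan": [[48,-5,0,10,0.3,0,0.4],[48,-4,0,12,0.3,0,0.4],[48,0,0,10,0,0,0],[48,0,0,6,0,0,0],[48,0,0,2,0,0,0]]}}

```text
t: 3.17
tcp_pos: [517.2, -194.9, 7.6]
tcp_rot: [3.14, -0.002, 0.747]
force: [0.0, -0.4, -0.6]
gripper_width: 45.0
```

```bash
python3 go.py 518 -192 7 43
```

```text
t 3.17 p [517.2, -194.9, 7.6] yaw 42.8 tilt 179.9 -0.1 w 45.0 F [0.0, -0.4, -0.6]
world d [0.8, 2.9, -0.6] rows 1
[2.6, -1.6, 0.6, -0.2]
```

{"fn": "play_rows", "kwargs": {"plan": [[48,2.5,-1.5,1,0,0,0],[5,0,0,0,0,0,0],[5,0,0,0,0,0,0],[5,0,0,0,0,0,0],[5,0,0,0,0,0,0]]}}

```text
t: 3.58
tcp_pos: [518.3, -192.5, 7.2]
tcp_rot: [3.139, -0.002, 0.746]
force: [0.4, 0.2, -0.9]
gripper_width: 21.7
```

{"fn": "play_rows", "kwargs": {"plan": [[5,0,0,0,0,0,0],[5,0,0,0,0,0,0],[5,0,0,-10,0,0,0],[5,0,0,-15,0,0,0],[5,0,0,-15,0,0,0]]}}

```text
t: 4.0
tcp_pos: [517.0, -191.8, 47.5]
tcp_rot: [-3.141, -0.001, 0.746]
force: [0.2, -0.8, -1.1]
gripper_width: 16.1
```

```bash
python3 go.py 455 -286 45 42.7
```

```text
t 4.0 p [517.0, -191.8, 47.5] yaw 42.7 tilt -179.9 -0.0 w 16.1 F [0.2, -0.8, -1.1]
world d [-62.0, -94.2, -2.5] rows 4
[-27, 6.8, 0.6, 0.0]
[-27, 6.8, 0.6, 0.0]
[-27, 6.8, 0.6, 0.0]
[-27, 6.8, 0.6, 0.0]
```

{"fn": "play_rows", "kwargs": {"plan": [[5,-27,7,0,0,0,0],[5,-27,7,0,0,0,0],[5,-27,7,0,0,0,0],[5,-27,7,0,0,0,0],[5,0,0,6,0,0,0]]}}

```text
t: 4.42
tcp_pos: [458.1, -289.5, 50.5]
tcp_rot: [3.132, -0.004, 0.751]
force: [0.0, 0.1, 0.1]
gripper_width: 16.1
```

```bash
python3 go.py 455 -286 15 42.7 3
```

```text
t 4.42 p [458.1, -289.5, 50.5] yaw 43.0 tilt 179.4 -0.2 w 16.1 F [0.0, 0.1, 0.1]
world d [-3.1, 3.5, -35.5] rows 3
[0.1, -1.6, 11.8, 0.1]
[0.1, -1.6, 11.8, 0.1]
[0.1, -1.6, 11.8, 0.1]
```

{"fn": "play_rows", "kwargs": {"plan": [[5,0,-2,8,0.3,0.2,0],[5,0,-2,10,0.3,0,0],[5,0,-1,10,0,0,0],[5,0,0,7,0,0,0],[5,0,0,1,0,0,0]]}}

```text
t: 4.83
tcp_pos: [455.6, -284.3, 12.0]
tcp_rot: [-3.141, -0.008, 0.751]
force: [-2.6, -3.0, 11.4]
gripper_width: 16.6
```

```bash
python3 go.py 455 -286 15 42.7 1
```

```text
t 4.83 p [455.6, -284.3, 12.0] yaw 43.0 tilt -180.0 -0.5 w 16.6 F [-2.6, -3.0, 11.4]
world d [-0.6, -1.7, 3.0] rows 1
[-1.6, 0.8, -3.0, 0.3]
```

{"fn": "play_rows", "kwargs": {"plan": [[5,0,0,-1.5,0,0,0],[35,0,0,-1,0,0,0],[35,0,0,-1,0,0,0],[35,0,0,0,0,0,0],[35,0,0,0,0,0,0]]}}

```text
t: 5.25
tcp_pos: [456.3, -282.1, 14.5]
tcp_rot: [-3.139, -0.008, 0.754]
force: [0.8, 0.6, 0.4]
gripper_width: 33.1
```

{"fn": "play_rows", "kwargs": {"plan": [[35,0,0,-10,0,0,0],[35,0,0,-30,0,0,0],[40,0,0,-38,0,0,0],[45,0,0,-38,0,0,0],[45,0,0,0,0,0,0]]}}

```text
t: 5.67
tcp_pos: [454.9, -282.1, 136.4]
tcp_rot: [-3.135, -0.007, 0.754]
force: [0.5, -0.3, 0.4]
gripper_width: 42.0
```

```bash
python3 go.py 652 -96 60 33; python3 - <<'E'
from h import *
d=viewer.get_image("top"); cv2.imwrite("pics/top1.png",cv2.resize(d["color"][110:310,290:510],None,fx=3,fy=3))
d=viewer.get_image("scene"); cv2.imwrite("pics/sc1.png",cv2.resize(d["color"][150:350,260:480],None,fx=3,fy=3))
E
```

```text
t 5.67 p [454.9, -282.1, 136.4] yaw 43.2 tilt -179.6 -0.4 w 42.0 F [0.5, -0.3, 0.4]
world d [197.1, 186.1, -76.4] rows 8
[34, -0.1, 9.6, 1.3]
[34, -0.8, 9.6, 1.3]
[34, -1.6, 9.6, 1.3]
[34, -2.4, 9.6, 1.3]
[34, -3.1, 9.6, 1.3]
[34, -3.9, 9.6, 1.3]
[34, -4.6, 9.6, 1.3]
[33, -5.3, 9.6, 1.3]
```

View pics/top1.png

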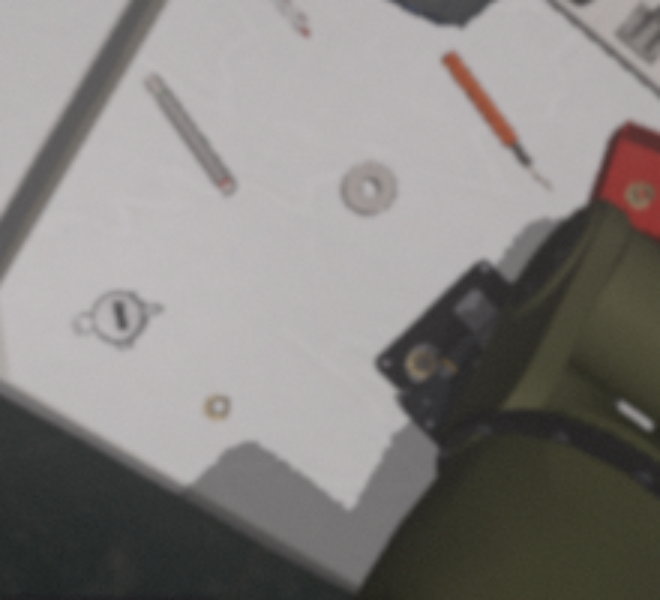

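View pics/sc1.png

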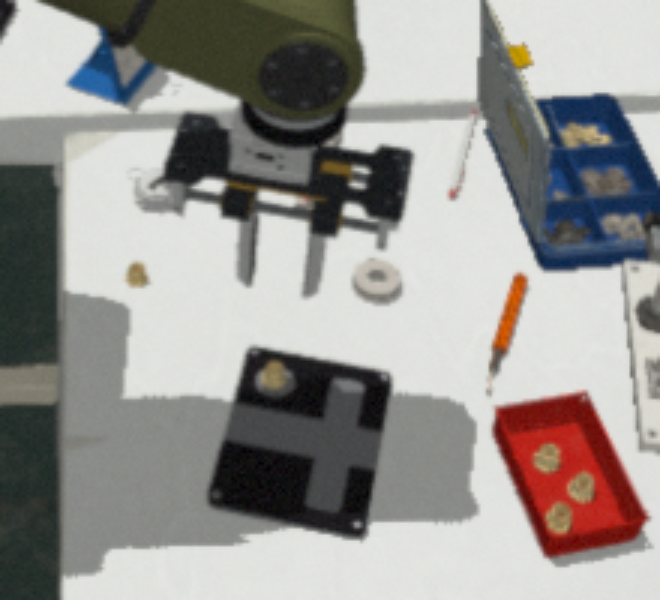

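{"fn": "play_rows", "kwargs": {"plan": [[45,38,0,4,-0.2,-0.2,2],[45,38,-1,4,-0.2,-0.2,2],[45,38,-2,5,0,0,2],[45,38,-2,6,0,0,2],[45,38,-3,8,0,0,2]]}}

```text
t: 6.18
tcp_pos: [595.4, -154.7, 100.5]
tcp_rot: [-3.133, 0.006, 0.563]
force: [1.1, -0.8, 0.8]
gripper_width: 42.4
```

```bash
python3 go.py 652 -96 50 33 4
```

```text
t 6.18 p [595.4, -154.7, 100.5] yaw 32.2 tilt -179.5 0.3 w 42.4 F [1.1, -0.8, 0.8]
world d [56.6, 58.7, -50.5] rows 4
[20, -4.9, 12.6, -0.2]
[20, -4.8, 12.6, -0.2]
[20, -4.7, 12.6, -0.2]
[20, -4.7, 12.6, -0.2]
```

{"fn": "play_rows", "kwargs": {"plan": [[45,20,-5,13,-0.2,0.2,-0.3],[45,19,-5,13,-0.2,0.2,-0.3],[45,19,-5,13,0,0,0],[45,17,-4,12,0,0,0],[45,0,0,2,0,0,0]]}}

```text
t: 6.6
tcp_pos: [650.4, -88.0, 35.6]
tcp_rot: [-3.132, 0.006, 0.577]
force: [-0.3, -0.4, 0.3]
gripper_width: 42.0
```

```bash
python3 - <<'E'
from h import *
d=viewer.get_image("scene")
p=proj(d,[[651,-96,6]])[0]; print(p); u,v=p.astype(int)
a=proj(d,[[651+60*.839,-96+60*.545,6.5],[651-60*.839,-96-60*.545,6.5]]); im=d["color"].copy()
for q in a: cv2.circle(im,tuple(int(round(t)) for t in q),1,(0,0,255),-1)
cv2.imwrite("pics/sc2.png",cv2.resize(im[v-60:v+60,u-80:u+80],None,fx=4,fy=4))
E
python3 go.py 651 -96 2 33 4
```

```text
[366.69895406 206.55128758]
t 6.65 p [649.5, -89.1, 35.8] yaw 33.0 tilt -179.5 0.4 w 42.7 F [-0.1, -0.4, -1.0]
world d [1.5, -6.9, -33.8] rows 4
[-0.6, 1.6, 8.5, 0.0]
[-0.6, 1.6, 8.5, 0.0]
[-0.6, 1.6, 8.5, 0.0]
[-0.6, 1.6, 8.5, 0.0]
```

View pics/sc2.png

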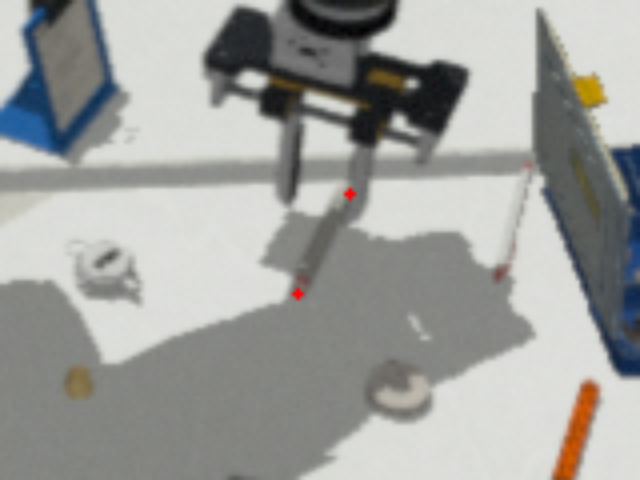

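{"fn": "play_rows", "kwargs": {"plan": [[45,-1,3,7,-0.3,0,0],[45,-1,3,8,-0.3,0,0],[45,0,1,8,0,0,0],[45,0,0,5,0,0,0],[45,0,0,1,0,0,0]]}}

```text
t: 7.07
tcp_pos: [649.5, -99.9, 3.8]
tcp_rot: [3.14, 0.008, 0.574]
force: [0.2, 0.7, 0.3]
gripper_width: 42.2
```

```bash
python3 go.py 651 -96 2 33 1
```

```text
t 7.07 p [649.5, -99.9, 3.8] yaw 32.9 tilt 179.9 0.4 w 42.2 F [0.2, 0.7, 0.3]
world d [1.5, 3.9, -1.8] rows 1
[3.4, -2.5, 1.8, -0.1]
```

{"fn": "play_rows", "kwargs": {"plan": [[45,2.5,-1.5,1.2,0,0,0],[5,0,0,0,0,0,0],[5,0,0,0,0,0,0],[5,0,0,0,0,0,0],[5,0,0,0,0,0,0]]}}

```text
t: 7.48
tcp_pos: [650.9, -98.0, 3.4]
tcp_rot: [3.14, 0.007, 0.572]
force: [-0.2, 0.9, -0.3]
gripper_width: 19.1
```

{"fn": "play_rows", "kwargs": {"plan": [[5,0,0,0,0,0,0],[5,0,0,0,0,0,0],[5,0,0,-10,0,0,0],[5,0,0,-20,0,0,0],[5,0,0,-20,0,0,0]]}}

```text
t: 7.9
tcp_pos: [649.1, -97.1, 51.9]
tcp_rot: [-3.139, 0.012, 0.573]
force: [0.6, -0.5, 0.1]
gripper_width: 14.0
```

```bash
python3 go.py 460 -365.6 60 42.7
```

```text
t 7.9 p [649.1, -97.1, 51.9] yaw 32.8 tilt -179.8 0.7 w 14.0 F [0.6, -0.5, 0.1]
world d [-189.1, -268.5, 8.1] rows 10
[-30, 12.3, -0.8, -1.0]
[-31, 11.8, -0.8, -1.0]
[-31, 11.3, -0.8, -1.0]
[-31, 10.7, -0.8, -1.0]
[-31, 10.2, -0.8, -1.0]
[-31, 9.6, -0.8, -1.0]
[-32, 9.1, -0.8, -1.0]
[-32, 8.6, -0.8, -1.0]
[-32, 8.0, -0.8, -1.0]
[-32, 7.5, -0.8, -1.0]
```

{"fn": "play_rows", "kwargs": {"plan": [[5,-34,14,-2,0,0.3,-1.5],[5,-35,13,-2,0,0.3,-1.5],[5,-36,12,-2,0,0.2,-1.5],[5,-36,11,-1,0,0,-1.5],[5,-36,11,-1,0,0,-1.5]]}}

```text
t: 8.32
tcp_pos: [543.8, -250.2, 69.4]
tcp_rot: [3.135, -0.01, 0.719]
force: [0.5, -1.1, -0.6]
gripper_width: 13.2
```

```bash
python3 go.py 460 -365.6 45 42.7 5
```

```text
t 8.32 p [543.8, -250.2, 69.4] yaw 41.2 tilt 179.6 -0.6 w 13.2 F [0.5, -1.1, -0.6]
world d [-83.8, -115.4, -24.4] rows 5
[-28, 6.4, 4.9, -0.3]
[-28, 6.2, 4.9, -0.3]
[-28, 6.1, 4.9, -0.3]
[-28, 5.9, 4.9, -0.3]
[-28, 5.8, 4.9, -0.3]
```

{"fn": "play_rows", "kwargs": {"plan": [[5,-29,6,4,0.2,-0.2,-0.3],[5,-29,6,4,0.2,-0.2,-0.3],[5,-28,6,4,0,0,-0.3],[5,-26,6,4,0,0,-0.3],[5,0,0,4,0,0,0]]}}

```text
t: 8.73
tcp_pos: [469.9, -352.7, 54.6]
tcp_rot: [3.135, -0.003, 0.738]
force: [-0.6, -0.6, -0.2]
gripper_width: 13.4
```

```bash
python3 go.py 460 -365.6 11 42.7 5;python3 - <<'E'
from h import *
d=viewer.get_image("scene")
cv2.imwrite("pics/sc3.png",cv2.resize(d["color"][180:330,260:460],None,fx=4,fy=4))
E
```

```text
t 8.73 p [469.9, -352.7, 54.6] yaw 42.3 tilt 179.6 -0.2 w 13.4 F [-0.6, -0.6, -0.2]
world d [-9.9, -12.9, -43.6] rows 5
[-3.2, 0.6, 8.7, -0.1]
[-3.2, 0.6, 8.7, -0.1]
[-3.2, 0.6, 8.7, -0.1]
[-3.2, 0.6, 8.7, -0.1]
[-3.2, 0.6, 8.7, -0.1]
```

View pics/sc3.png

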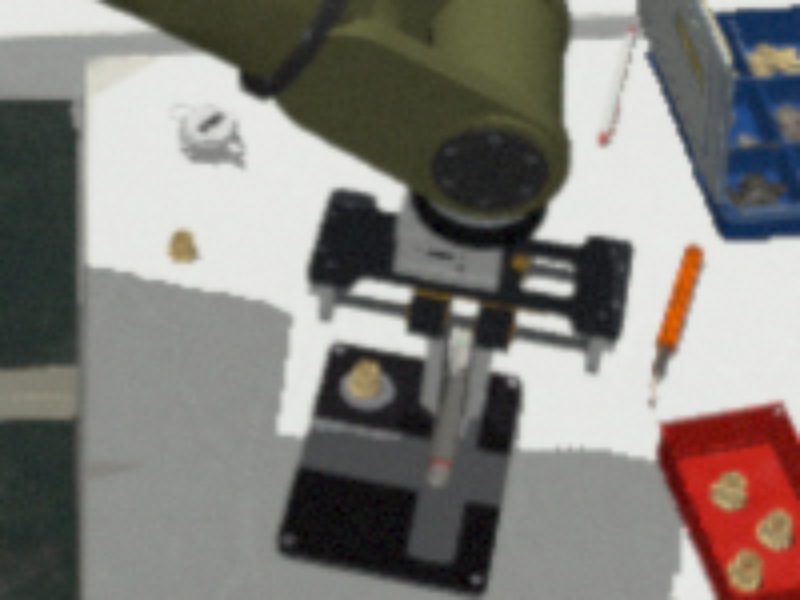

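{"fn": "play_rows", "kwargs": {"plan": [[5,-4,1,6,0.2,0,0],[5,-4,1,8,0.2,0,0],[5,-4,0.5,8,0,0,0],[5,-2,0,7,0,0,0],[5,-1,0,2,0,0,0]]}}

```text
t: 9.2
tcp_pos: [462.8, -361.9, 21.4]
tcp_rot: [-3.141, -0.004, 0.74]
force: [-0.0, 0.3, -1.3]
gripper_width: 13.4
```

```bash
python3 go.py 460 -365.6 11 42.7 3
```

```text
t 9.2 p [462.8, -361.9, 21.4] yaw 42.4 tilt -180.0 -0.2 w 13.4 F [-0.0, 0.3, -1.3]
world d [-2.8, -3.7, -10.4] rows 3
[-1.5, 0.3, 3.5, -0.1]
[-1.5, 0.3, 3.5, -0.1]
[-1.5, 0.3, 3.5, -0.1]
```

{"fn": "play_rows", "kwargs": {"plan": [[5,-2,0.3,3,0,0,0],[5,-1.5,0.3,3,0,0,0],[5,-1,0,3,0,0,0],[5,0,0,1,0,0,0],[5,0,0,0,0,0,0]]}}

```text
t: 9.62
tcp_pos: [460.2, -364.8, 10.6]
tcp_rot: [-3.141, -0.004, 0.742]
force: [-0.6, -0.2, -1.0]
gripper_width: 13.4
```

{"fn": "play_rows", "kwargs": {"plan": [[5,0,0,1,0,0,0],[25,0,0,0,0,0,0],[35,0,0,0,0,0,0],[35,0,0,0,0,0,0],[35,0,0,0,0,0,0]]}}

```text
t: 10.03
tcp_pos: [460.9, -365.1, 10.8]
tcp_rot: [3.141, -0.004, 0.742]
force: [0.2, -0.2, -0.9]
gripper_width: 32.5
```

{"fn": "play_rows", "kwargs": {"plan": [[35,0,0,-10,0,0,0],[40,0,0,-25,0,0,0],[55,0,0,-35,0,0,0],[65,0,0,-38,0,0,0],[75,10,0,-20,0,0,0]]}}

```text
t: 10.45
tcp_pos: [465.1, -357.4, 140.4]
tcp_rot: [-3.132, -0.003, 0.741]
force: [0.5, -0.8, 0.1]
gripper_width: 53.9
```

```bash
python3 go.py 603 -241.5 70 43; python3 - <<'E'
from h import *
d=viewer.get_image("scene")
cv2.imwrite("pics/sc4.png",cv2.resize(d["color"][180:330,260:460],None,fx=4,fy=4))
E
```

```text
t 10.45 p [465.1, -357.4, 140.4] yaw 42.5 tilt -179.5 -0.2 w 53.9 F [0.5, -0.8, 0.1]
world d [137.9, 115.9, -70.4] rows 6
[30, 1.3, 11.7, -0.1]
[30, 1.3, 11.7, -0.1]
[30, 1.4, 11.7, -0.1]
[30, 1.4, 11.7, -0.1]
[30, 1.5, 11.7, -0.1]
[30, 1.5, 11.7, -0.1]
```

View pics/sc4.png

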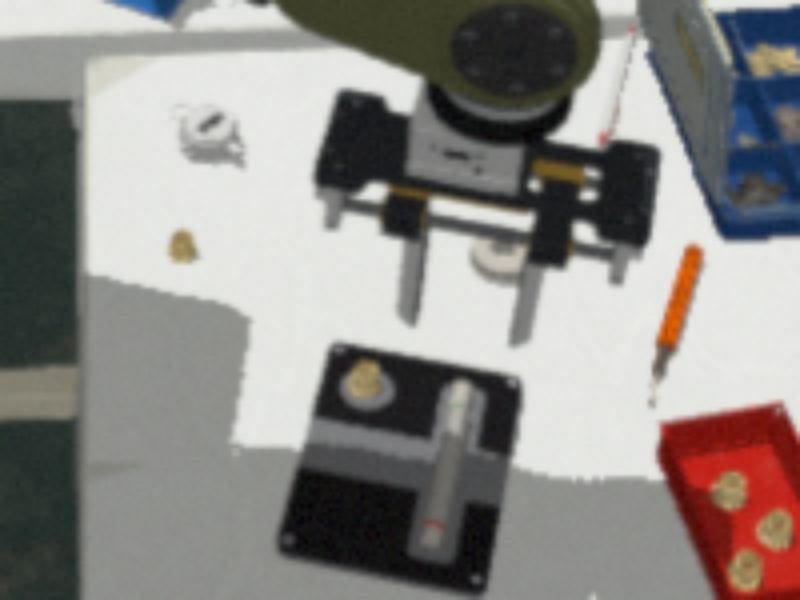

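{"fn": "play_rows", "kwargs": {"plan": [[75,34,1,10,-0.2,0,0],[75,34,1,10,-0.2,0,0],[75,34,1,10,0,0,0],[75,34,1,10,0,0,0],[75,34,1,10,0,0,0]]}}

```text
t: 10.92
tcp_pos: [600.4, -247.1, 102.4]
tcp_rot: [3.126, -0.007, 0.734]
force: [0.3, -0.6, 0.0]
gripper_width: 70.7
```

```bash
python3 go.py 603 -241.5 40 43 3
```

```text
t 10.92 p [600.4, -247.1, 102.4] yaw 42.1 tilt 179.1 -0.4 w 70.7 F [0.3, -0.6, 0.0]
world d [2.6, 5.6, -62.4] rows 3
[1.9, -0.8, 21, -0.3]
[1.9, -0.8, 21, -0.3]
[1.9, -0.8, 21, -0.3]
```

{"fn": "play_rows", "kwargs": {"plan": [[75,0,-1,16,0.4,-0.2,-0.3],[75,0,-1,20,0.3,-0.2,0],[75,0,-1,20,0,0,0],[75,0,0,16,0,0,0],[75,0,0,4,0,0,0]]}}

```text
t: 11.33
tcp_pos: [603.6, -238.3, 23.5]
tcp_rot: [3.138, -0.0, 0.749]
force: [-0.8, 0.5, -0.6]
gripper_width: 70.6
```

```bash
python3 go.py 603 -241.5 6.5 43 3
```

```text
t 11.33 p [603.6, -238.3, 23.5] yaw 42.9 tilt 179.8 -0.0 w 70.6 F [-0.8, 0.5, -0.6]
world d [-0.6, -3.2, -17.0] rows 3
[-0.9, 0.7, 5.7, -0.0]
[-0.9, 0.7, 5.7, -0.0]
[-0.9, 0.7, 5.7, -0.0]
```

{"fn": "play_rows", "kwargs": {"plan": [[75,-1,0.7,6,0,0,0],[75,-1,0.7,6,0,0,0],[75,-1,0.5,3.5,0,0,0],[75,0,0,0,0,0,0],[30,0,0,0,0,0,0]]}}

```text
t: 11.75
tcp_pos: [602.7, -243.2, 8.6]
tcp_rot: [3.136, -0.001, 0.748]
force: [0.8, 0.3, 0.8]
gripper_width: 67.1
```

{"fn": "play_rows", "kwargs": {"plan": [[30,0,0,0,0,0,0],[30,0,0,0,0,0,0],[30,0,0,0,0,0,0],[30,0,0,0,0,0,0],[30,0,0,0,0,0,0]]}}

```text
t: 12.17
tcp_pos: [603.5, -243.8, 10.9]
tcp_rot: [3.133, -0.002, 0.748]
force: [0.4, -0.2, -1.5]
gripper_width: 40.8
```

```bash
python3 go.py 603 -241.5 6.5 43 1; python3 - <<'E'
from h import *
d=viewer.get_image("scene")
u,v=proj(d,[[603,-241,10]])[0].astype(int)
cv2.imwrite("pics/sc5.png",cv2.resize(d["color"][v-70:v+50,u-80:u+80],None,fx=4,fy=4))
E
python3 go.py 603 -241.5 6.5 43 1
```

```text
t 12.17 p [603.5, -243.8, 10.9] yaw 42.8 tilt 179.5 -0.1 w 40.8 F [0.4, -0.2, -1.5]
world d [-0.5, 2.3, -4.4] rows 1
[1.2, -2.1, 4.4, -0.2]
t 12.22 p [603.5, -243.8, 10.9] yaw 42.8 tilt 179.5 -0.1 w 41.1 F [0.6, -0.3, -1.8]
world d [-0.5, 2.3, -4.4] rows 1
[1.2, -2.0, 4.4, -0.2]
```

View pics/sc5.png

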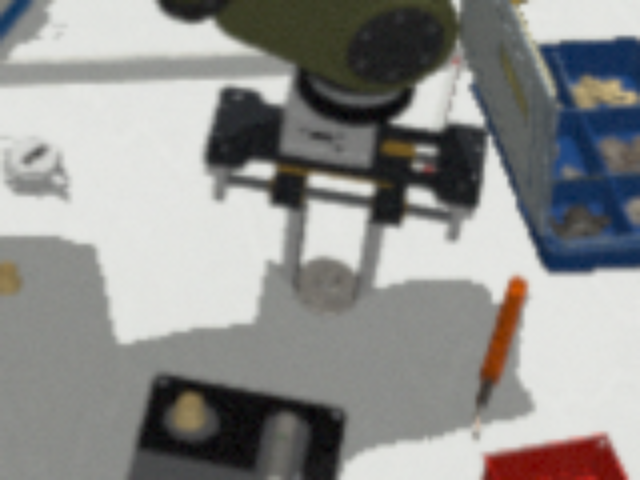

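{"fn": "play_rows", "kwargs": {"plan": [[60,0,0,0,0,0,0],[65,0,0,0,0,0,0],[65,0,0,0,0,0,0],[65,0,0,0,0,0,0],[65,0,0,0,0,0,0]]}}

```text
t: 12.63
tcp_pos: [603.7, -243.8, 11.0]
tcp_rot: [3.133, -0.002, 0.748]
force: [-0.5, 0.6, 0.3]
gripper_width: 61.0
```

```bash
python3 - <<'E'
from h import *
d=viewer.get_image("scene")
for r in viewer.regions_of("scene","ring_gauge"):
    v,u=np.nonzero(r["pixels"]); xy=back(d,np.c_[u,v],7)[:,:2].astype(np.float32); print(r["score"],len(u),cv2.minAreaRect(xy),xy.mean(0))
im=d["color"].copy()
for z in (0,14):
  c=proj(d,[[603+22*np.cos(a),-241.5+22*np.sin(a),z] for a in np.linspace(0,6.28,40)])
  cv2.polylines(im,[np.round(c).astype(int)],True,(0,0,255) if z else (255,0,0),1)
u,v=proj(d,[[603,-241,10]])[0].astype(int)
cv2.imwrite("pics/sc6.png",cv2.resize(im[v-50:v+50,u-65:u+65],None,fx=6,fy=6,interpolation=cv2.INTER_NEAREST))
E
python3 go.py 603 -241.5 6.5 43 1
```

```text
0.64 165 ((603.4473266601562, -243.0543975830078), (49.27927780151367, 39.407318115234375), 51.68690872192383) [ 603.05566 -242.29594]
t 12.73 p [603.7, -243.8, 11.0] yaw 42.8 tilt 179.5 -0.1 w 61.2 F [0.1, -0.0, -0.3]
world d [-0.7, 2.3, -4.5] rows 1
[1.0, -2.1, 4.5, -0.2]
```

View pics/sc6.png

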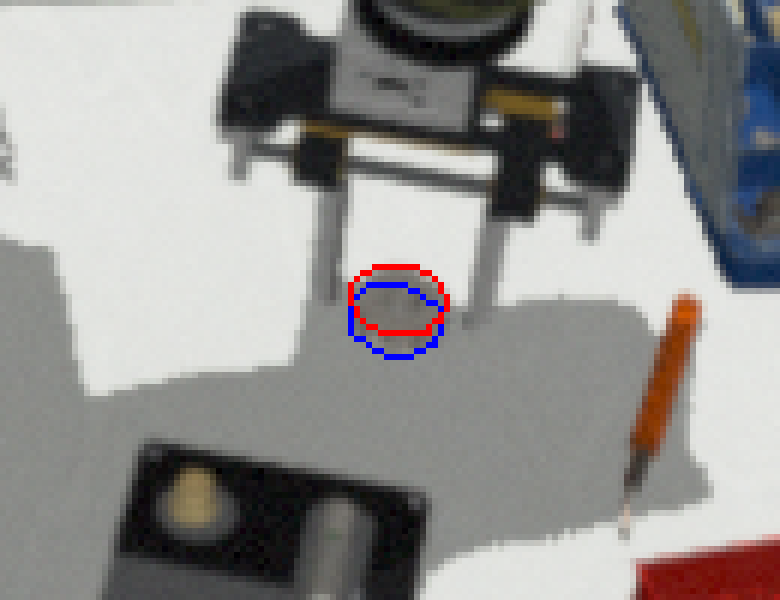

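{"fn": "play_rows", "kwargs": {"plan": [[65,1,-1.5,3,0.3,0,0],[65,0,0,2,0,0,0],[65,0,0,1,0,0,0],[30,0,0,0,0,0,0],[30,0,0,0,0,0,0]]}}

```text
t: 13.15
tcp_pos: [603.3, -241.7, 4.1]
tcp_rot: [3.139, -0.002, 0.748]
force: [-0.0, -0.3, 0.2]
gripper_width: 51.1
```

{"fn": "play_rows", "kwargs": {"plan": [[30,0,0,0,0,0,0],[30,0,0,0,0,0,0],[30,0,0,0,0,0,0],[30,0,0,0,0,0,0],[30,0,0,0,0,0,0]]}}

```text
t: 13.57
tcp_pos: [603.3, -241.7, 4.0]
tcp_rot: [3.139, -0.002, 0.748]
force: [-0.3, 0.3, -0.8]
gripper_width: 41.7
```

{"fn": "play_rows", "kwargs": {"plan": [[30,0,0,-10,0,0,0],[30,0,0,-25,0,0,0],[30,0,0,-38,0,0,0],[30,0,0,-40,0,0,0],[30,0,0,-40,0,0,0]]}}

```text
t: 13.98
tcp_pos: [598.7, -239.9, 154.5]
tcp_rot: [-3.127, 0.005, 0.748]
force: [-1.0, -0.5, -0.9]
gripper_width: 41.5
```

```bash
python3 - <<'E'
from h import *
d=viewer.get_image("scene")
cv2.imwrite("pics/sc7.png",cv2.resize(d["color"][130:330,260:480],None,fx=3,fy=3))
E
python3 go.py 400 150 240 43
```

```text
t 14.03 p [601.5, -241.1, 164.4] yaw 42.8 tilt -179.8 0.0 w 42.2 F [1.6, -0.1, 7.3]
world d [-201.5, 391.1, 75.6] rows 13
[9.1, -33, -5.8, -0.0]
[9.1, -33, -5.8, -0.0]
[9.1, -33, -5.8, -0.0]
[9.1, -33, -5.8, -0.0]
[9.1, -33, -5.8, -0.0]
[9.1, -33, -5.8, -0.0]
[9.1, -33, -5.8, -0.0]
[9.1, -33, -5.8, -0.0]
[9.1, -33, -5.8, -0.0]
[9.2, -33, -5.8, -0.0]
[9.2, -33, -5.8, -0.0]
[9.2, -33, -5.8, -0.0]
[9.2, -33, -5.8, -0.0]
```

View pics/sc7.png

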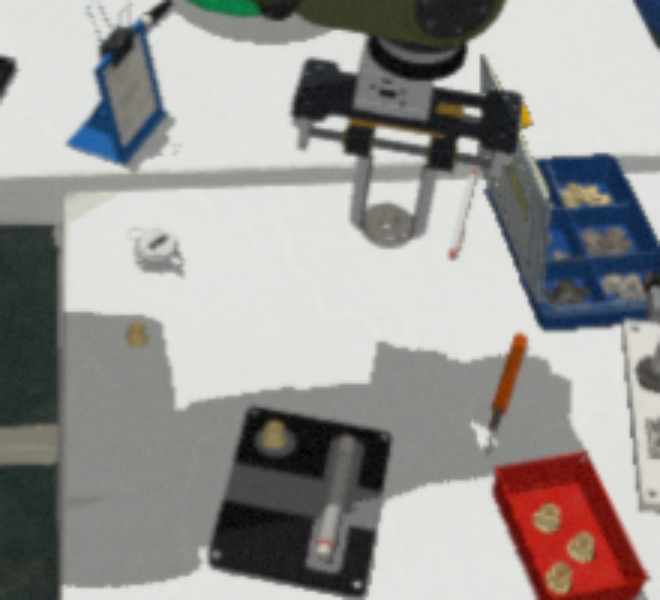

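{"fn": "play_rows", "kwargs": {"plan": [[30,10,-37,-7,0,0,0],[30,10,-37,-7,0,0,0],[30,10,-37,-7,0,0,0],[30,10,-37,-7,0,0,0],[30,10,-37,-7,0,0,0]]}}

```text
t: 14.45
tcp_pos: [510.7, -71.4, 204.6]
tcp_rot: [3.138, -0.003, 0.74]
force: [1.2, 0.5, -1.3]
gripper_width: 41.6
```

```bash
python3 go.py 400 150 230 43
```

```text
t 14.45 p [510.7, -71.4, 204.6] yaw 42.4 tilt 179.8 -0.2 w 41.6 F [1.2, 0.5, -1.3]
world d [-110.7, 221.4, 25.4] rows 7
[9.7, -34, -3.6, -0.1]
[9.7, -34, -3.6, -0.1]
[9.8, -34, -3.6, -0.1]
[9.8, -34, -3.6, -0.1]
[9.9, -34, -3.6, -0.1]
[9.9, -34, -3.6, -0.1]
[10.0, -34, -3.6, -0.1]
```

{"fn": "play_rows", "kwargs": {"plan": [[30,10,-38,-4,0,0,0],[30,10,-38,-4,0,0,0],[30,10,-38,-4,0,0,0],[30,10,-38,-4,0,0,0],[30,12,-38,-4,0,0,0]]}}

```text
t: 14.87
tcp_pos: [414.5, 110.4, 228.4]
tcp_rot: [3.133, -0.008, 0.738]
force: [1.0, 0.0, -2.4]
gripper_width: 41.8
```

```bash
python3 go.py 470 315.5 150 43
```

```text
t 14.87 p [414.5, 110.4, 228.4] yaw 42.3 tilt 179.5 -0.4 w 41.8 F [1.0, 0.0, -2.4]
world d [55.5, 205.1, -78.4] rows 7
[26, -16, 11.2, -0.1]
[26, -16, 11.2, -0.1]
[26, -16, 11.2, -0.1]
[26, -16, 11.2, -0.1]
[26, -16, 11.2, -0.1]
[26, -16, 11.2, -0.1]
[26, -16, 11.2, -0.1]
```

{"fn": "play_rows", "kwargs": {"plan": [[30,29,-20,2,0.2,-0.2,0],[30,29,-20,2,0.2,-0.2,0],[30,29,-19,4,0,0,0],[30,29,-17,10,0,0,0],[30,29,-17,20,0,0,0]]}}

```text
t: 15.28
tcp_pos: [456.4, 287.1, 200.0]
tcp_rot: [3.135, -0.016, 0.741]
force: [1.9, -1.0, -0.4]
gripper_width: 42.0
```

```bash
python3 go.py 470 315.5 70 43
```

```text
t 15.28 p [456.4, 287.1, 200.0] yaw 42.4 tilt 179.6 -0.9 w 42.0 F [1.9, -1.0, -0.4]
world d [13.6, 28.4, -130.0] rows 4
[7.3, -2.9, 32, -0.1]
[7.3, -2.9, 32, -0.1]
[7.3, -2.9, 32, -0.1]
[7.3, -2.9, 32, -0.1]
```

{"fn": "play_rows", "kwargs": {"plan": [[30,6,-3,28,0.2,-0.4,0],[30,5,-3,30,0.2,-0.4,0],[30,4,-2,32,0,0,0],[30,3,-1,30,0,0,0],[30,0,0,10,0,0,0]]}}

```text
t: 15.7
tcp_pos: [464.9, 314.5, 66.5]
tcp_rot: [-3.142, -0.007, 0.747]
force: [-0.7, -0.8, -1.4]
gripper_width: 42.0
```

```bash
python3 go.py 470 315.5 13 43 4;  python3 - <<'E'
from h import *
d=viewer.get_image("top")
cv2.imwrite("pics/t8.png",cv2.resize(d["color"][140:300,120:300],None,fx=4,fy=4))
E
```

```text
t 15.7 p [464.9, 314.5, 66.5] yaw 42.8 tilt -180.0 -0.4 w 42.0 F [-0.7, -0.8, -1.4]
world d [5.1, 1.0, -53.5] rows 4
[1.1, 0.7, 13.4, -0.0]
[1.1, 0.7, 13.4, -0.0]
[1.1, 0.7, 13.4, -0.0]
[1.1, 0.7, 13.4, -0.0]
```

View pics/t8.png

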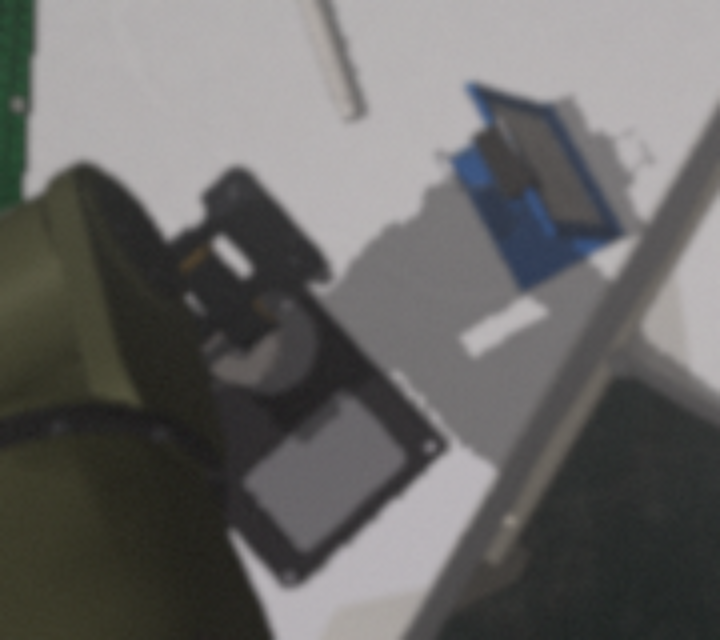

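{"fn": "play_rows", "kwargs": {"plan": [[30,2,1,11,0,-0.2,0],[30,1.5,1,12,0,0,0],[30,1,0.7,12,0,0,0],[30,0,0,10,0,0,0],[30,0,0,2,0,0,0]]}}

```text
t: 16.17
tcp_pos: [472.9, 316.0, 22.8]
tcp_rot: [3.14, -0.01, 0.746]
force: [0.3, 0.6, -1.2]
gripper_width: 42.1
```

```bash
python3 go.py 470 315.5 12.5 43 2
```

```text
t 16.17 p [472.9, 316.0, 22.8] yaw 42.8 tilt 179.9 -0.6 w 42.1 F [0.3, 0.6, -1.2]
world d [-2.9, -0.5, -10.3] rows 2
[-1.2, -0.8, 5.2, -0.1]
[-1.2, -0.8, 5.2, -0.1]
```

{"fn": "play_rows", "kwargs": {"plan": [[30,-1.2,-0.8,3,0,-0.4,0],[30,-1,-0.5,3,0,0,0],[30,0,0,3,0,0,0],[30,0,0,1,0,0,0],[30,0,0,0,0,0,0]]}}

```text
t: 16.58
tcp_pos: [470.8, 315.6, 13.4]
tcp_rot: [3.14, -0.004, 0.746]
force: [-0.3, -0.1, -0.9]
gripper_width: 42.1
```

{"fn": "play_rows", "kwargs": {"plan": [[30,0,0,0.7,0,0,0],[50,0,0,0,0,0,0],[58,0,0,0,0,0,0],[58,0,0,0,0,0,0],[58,0,0,0,0,0,0]]}}

```text
t: 17.0
tcp_pos: [471.4, 316.0, 13.8]
tcp_rot: [3.139, -0.006, 0.746]
force: [-0.2, 0.3, 0.2]
gripper_width: 54.5
```

{"fn": "play_rows", "kwargs": {"plan": [[58,0,0,-10,0,0,0],[58,0,0,-30,0,0,0],[60,0,0,-40,0,0,0],[65,0,0,-41,0,0,0],[70,0,0,-41,0,0,0]]}}

```text
t: 17.42
tcp_pos: [466.9, 313.5, 175.2]
tcp_rot: [-3.141, 0.009, 0.746]
force: [0.8, -0.4, -0.6]
gripper_width: 64.1
```

```bash
python3 go.py 420 130 225 80;  python3 - <<'E'
from h import *
d=viewer.get_image("top")
cv2.imwrite("pics/t9.png",cv2.resize(d["color"][140:300,120:300],None,fx=4,fy=4))
E
```

```text
t 17.42 p [466.9, 313.5, 175.2] yaw 42.7 tilt -179.9 0.5 w 64.1 F [0.8, -0.4, -0.6]
world d [-46.9, -183.5, 49.8] rows 6
[-26, 17, -8.3, -6.2]
[-28, 14.2, -8.3, -6.2]
[-30, 11.0, -8.3, -6.2]
[-31, 7.8, -8.3, -6.2]
[-31, 4.4, -8.3, -6.2]
[-32, 1.0, -8.3, -6.2]
```

View pics/t9.png

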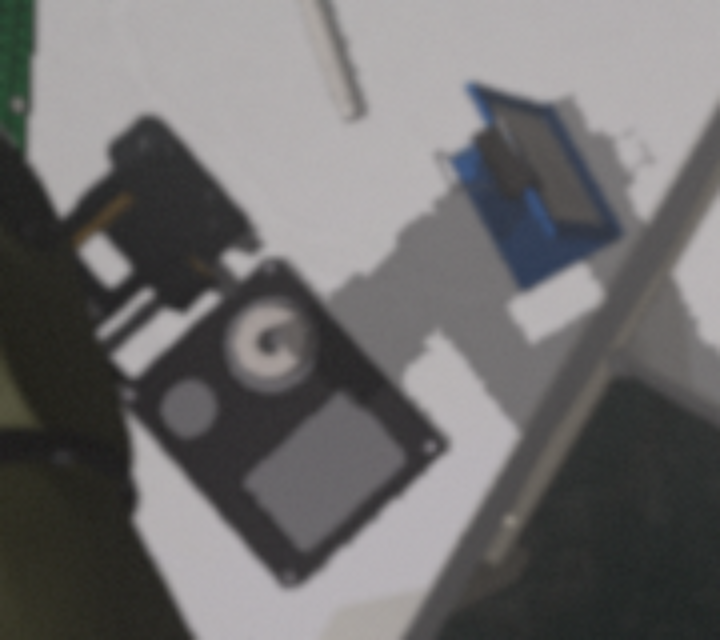

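{"fn": "play_rows", "kwargs": {"plan": [[75,-26,20,-12,0,0,-6.5],[75,-30,17,-12,0,0,-6.5],[75,-33,13,-12,0,0,-6.5],[80,-35,9,-10,0,0,-6.5],[80,-36,5,-8,0,0,-6.5]]}}

```text
t: 17.88
tcp_pos: [432.4, 144.2, 244.7]
tcp_rot: [3.131, -0.007, 1.332]
force: [0.0, -0.8, 0.6]
gripper_width: 74.6
```

```bash
python3 go.py 470 -30 150 102;  python3 - <<'E'
from h import *
d=viewer.get_image("top")
o=ortho(d,440,550,-95,25,14,0.2); cv2.imwrite("pics/ta.png",o)
E
```

```text
t 17.88 p [432.4, 144.2, 244.7] yaw 76.3 tilt 179.4 -0.4 w 74.6 F [0.0, -0.8, 0.6]
world d [37.6, -174.2, -94.7] rows 6
[-27, 13.0, 16, -4.3]
[-28, 10.9, 16, -4.3]
[-28, 8.8, 16, -4.3]
[-29, 6.7, 16, -4.3]
[-29, 4.5, 16, -4.3]
[-30, 2.3, 16, -4.3]
```

View pics/ta.png

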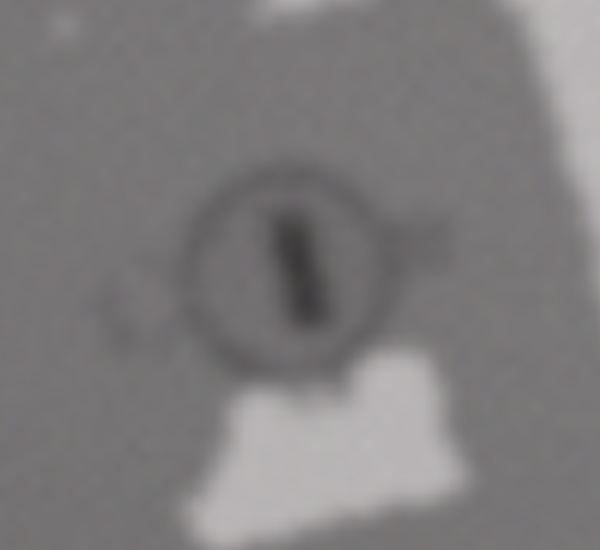

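{"fn": "play_rows", "kwargs": {"plan": [[80,-30,17,10,0,0,-6],[80,-33,14,12,0,0,-6],[80,-35,11,16,0,0,-5],[80,-36,10,20,0,0,-4],[80,-34,10,22,0,0,-3]]}}

```text
t: 18.35
tcp_pos: [489.3, -27.9, 176.0]
tcp_rot: [3.109, 0.001, 1.767]
force: [-0.1, 0.7, -0.7]
gripper_width: 75.0
```

```bash
python3 go.py 495 -33 60 102 5
```

```text
t 18.35 p [489.3, -27.9, 176.0] yaw 101.2 tilt 178.2 0.1 w 75.0 F [-0.1, 0.7, -0.7]
world d [5.7, -5.1, -116.0] rows 5
[-1.2, 0.9, 23, -0.2]
[-1.2, 0.9, 23, -0.2]
[-1.2, 0.9, 23, -0.2]
[-1.2, 0.9, 23, -0.2]
[-1.2, 0.9, 23, -0.2]
```

{"fn": "play_rows", "kwargs": {"plan": [[80,0,0,18,0.9,0,0],[80,0,0,24,0.5,0,0],[80,0,0,27,0.3,0,0],[80,0,0,26,0,0,0],[80,0,0,8,0,0,0]]}}

```text
t: 18.77
tcp_pos: [492.2, -35.2, 69.5]
tcp_rot: [3.137, 0.003, 1.762]
force: [-0.5, 0.4, 0.3]
gripper_width: 75.3
```

```bash
python3 go.py 495 -33 8 102 4; python3 - <<'E'
from h import *
d=viewer.get_image("scene")
u,v=proj(d,[[495,-33,10]])[0].astype(int)
cv2.imwrite("pics/sc9.png",cv2.resize(d["color"][v-70:v+50,u-80:u+80],None,fx=4,fy=4))
E
```

```text
t 18.77 p [492.2, -35.2, 69.5] yaw 100.9 tilt 179.8 0.2 w 75.3 F [-0.5, 0.4, 0.3]
world d [2.8, 2.2, -61.5] rows 4
[0.4, 0.8, 15, -0.3]
[0.4, 0.8, 15, -0.3]
[0.4, 0.8, 15, -0.3]
[0.4, 0.8, 15, -0.3]
```

View pics/sc9.png

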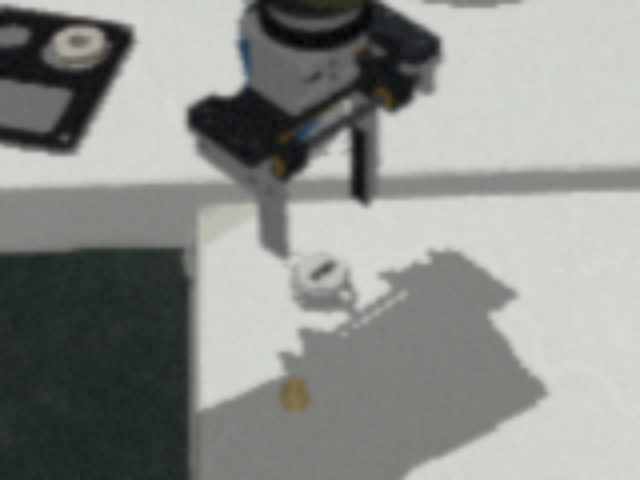

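{"fn": "play_rows", "kwargs": {"plan": [[80,0.5,1,13,0,0,-0.5],[80,0.5,1,15,0,0,-0.5],[80,0,0.5,15,0,0,0],[80,0,0,11,0,0,0],[80,0,0,2,0,0,0]]}}

```text
t: 19.23
tcp_pos: [498.8, -33.7, 18.8]
tcp_rot: [3.129, 0.006, 1.78]
force: [0.1, -0.0, 0.2]
gripper_width: 74.7
```

```bash
python3 go.py 495 -33 8 102 1
```

```text
t 19.23 p [498.8, -33.7, 18.8] yaw 102.0 tilt 179.3 0.3 w 74.7 F [0.1, -0.0, 0.2]
world d [-3.8, 0.7, -10.8] rows 1
[1.5, -3.6, 10.8, 0.0]
```

{"fn": "play_rows", "kwargs": {"plan": [[80,0.5,-2,3,0.4,0,0],[80,0.5,-1,4,0,0,0],[80,0,0,3,0,0,0],[80,0,0,0.5,0,0,0],[30,0,0,0,0,0,0]]}}

```text
t: 19.65
tcp_pos: [497.3, -33.4, 10.9]
tcp_rot: [3.133, 0.007, 1.78]
force: [0.1, -0.4, 0.1]
gripper_width: 71.3
```

{"fn": "play_rows", "kwargs": {"plan": [[30,0,0,0,0,0,0],[30,0,0,0,0,0,0],[30,0,0,0,0,0,0],[30,0,0,0,0,0,0],[30,0,0,0,0,0,0]]}}

```text
t: 20.07
tcp_pos: [497.8, -33.5, 11.9]
tcp_rot: [3.132, 0.008, 1.78]
force: [-0.6, 0.5, -1.0]
gripper_width: 40.4
```

```bash
python3 go.py 495 -33 8 102 1; python3 - <<'E'
from h import *
d=viewer.get_image("scene")
u,v=proj(d,[[495,-33,10]])[0].astype(int)
cv2.imwrite("pics/sc10.png",cv2.resize(d["color"][v-70:v+50,u-80:u+80],None,fx=4,fy=4))
E
```

```text
t 20.07 p [497.8, -33.5, 11.9] yaw 102.0 tilt 179.4 0.4 w 40.4 F [-0.6, 0.5, -1.0]
world d [-2.8, 0.5, -3.9] rows 1
[1.1, -2.6, 3.9, -0.0]
```

View pics/sc10.png

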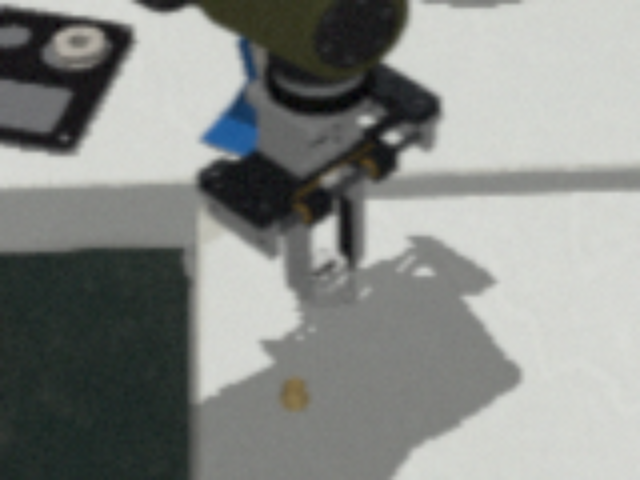

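{"fn": "play_rows", "kwargs": {"plan": [[30,0,0,-8,0,0,0],[30,0,0,-20,0,0,0],[30,0,0,-38,0,0,0],[30,0,0,-40,0,0,0],[30,0,0,-40,0,0,0]]}}

```text
t: 20.53
tcp_pos: [491.6, -32.1, 156.9]
tcp_rot: [-3.136, 0.002, 1.78]
force: [1.3, 0.1, -1.4]
gripper_width: 40.1
```

```bash
python3 go.py 390 150 230 133.4; python3 - <<'E'
from h import *
d=viewer.get_image("scene")
cv2.imwrite("pics/sc11.png",cv2.resize(d["color"][100:260,220:420],None,fx=4,fy=4))
E
```

```text
t 20.53 p [491.6, -32.1, 156.9] yaw 102.0 tilt -179.7 0.1 w 40.1 F [1.3, 0.1, -1.4]
world d [-101.6, 182.1, 73.1] rows 7
[28, -8.8, -10.4, -4.5]
[29, -6.5, -10.4, -4.5]
[29, -4.2, -10.4, -4.5]
[30, -1.9, -10.4, -4.5]
[30, 0.4, -10.4, -4.5]
[30, 2.7, -10.4, -4.5]
[29, 5.1, -10.4, -4.5]
```

View pics/sc11.png

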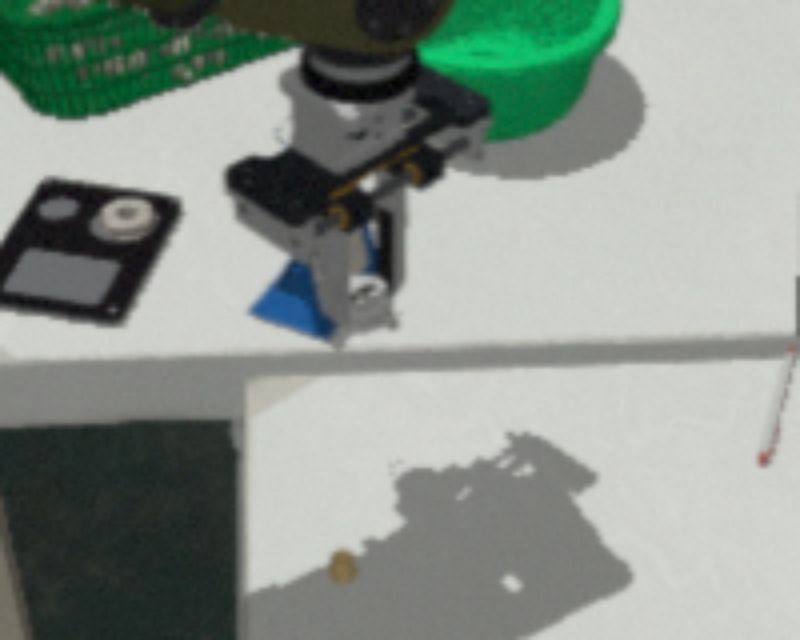

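Held. Now across.

{"fn": "play_rows", "kwargs": {"plan": [[30,33,-10,-11,0,0,-6],[30,34,-7,-11,0,0,-6],[30,35,-4,-11,0,0,-6],[30,36,0,-10,0,0,-5],[30,36,2,-10,0,0,-4]]}}

```text
t: 21.0
tcp_pos: [404.1, 120.7, 223.1]
tcp_rot: [3.134, 0.013, 2.261]
force: [-0.2, 1.7, -1.0]
gripper_width: 40.3
```

```bash
python3 go.py 396.5 278.7 150 133.4
```

```text
t 21.0 p [404.1, 120.7, 223.1] yaw 129.6 tilt 179.6 0.7 w 40.3 F [-0.2, 1.7, -1.0]
world d [-7.6, 158.0, -73.1] rows 5
[25, 19, 14.6, -0.8]
[25, 19, 14.6, -0.8]
[25, 20, 14.6, -0.8]
[25, 20, 14.6, -0.8]
[24, 20, 14.6, -0.8]
```

{"fn": "play_rows", "kwargs": {"plan": [[30,25,20,6,0,0.3,-1],[30,25,20,10,0,0.3,-1],[30,25,20,15,0,0,-1],[30,24,20,20,0,0,0],[30,12,9,22,0,0,0]]}}

```text
t: 21.42
tcp_pos: [396.1, 273.0, 158.1]
tcp_rot: [3.117, 0.008, 2.324]
force: [0.6, 0.2, -0.3]
gripper_width: 40.2
```

```bash
python3 go.py 396.5 278.7 50 133.4 4
```

```text
t 21.42 p [396.1, 273.0, 158.1] yaw 133.2 tilt 178.6 0.5 w 40.2 F [0.6, 0.2, -0.3]
world d [0.4, 5.7, -108.1] rows 4
[1.0, 1.0, 27, -0.1]
[1.0, 1.0, 27, -0.1]
[1.0, 1.0, 27, -0.1]
[1.0, 1.0, 27, -0.1]
```

{"fn": "play_rows", "kwargs": {"plan": [[30,0,0,22,0.7,0.2,0],[30,0,0,25,0.5,0.2,0],[30,0,0,25,0.2,0,0],[30,0,0,22,0,0,0],[30,0,0,6,0,0,0]]}}

```text
t: 21.83
tcp_pos: [394.6, 277.4, 52.9]
tcp_rot: [-3.141, 0.001, 2.331]
force: [-0.8, 0.5, -1.6]
gripper_width: 40.0
```

```bash
python3 go.py 396.5 278.7 20 133.4 3; python3 - <<'E'
from h import *
d=viewer.get_image("top")
cv2.imwrite("pics/t12.png",cv2.resize(d["color"][180:300,130:270],None,fx=5,fy=5))
E
```

```text
t 21.83 p [394.6, 277.4, 52.9] yaw 133.5 tilt -179.9 0.0 w 40.0 F [-0.8, 0.5, -1.6]
world d [1.9, 1.3, -32.9] rows 3
[-0.1, 0.8, 11.0, 0.0]
[-0.1, 0.8, 11.0, 0.0]
[-0.1, 0.8, 11.0, 0.0]
```

View pics/t12.png

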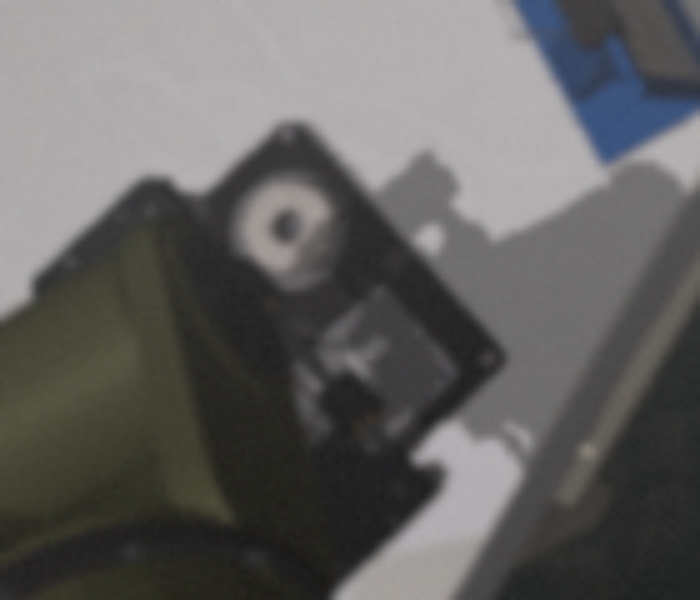

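{"fn": "play_rows", "kwargs": {"plan": [[30,0,1,8,0,0,0],[30,0,1,9,0,0,0],[30,0,0.5,8,0,0,0],[30,0,0,4,0,0,0],[30,0,0,0,0,0,0]]}}

```text
t: 22.3
tcp_pos: [398.8, 280.3, 25.7]
tcp_rot: [3.137, 0.002, 2.33]
force: [-0.6, 0.1, -0.3]
gripper_width: 40.4
```

```bash
python3 go.py 396.5 278.7 19.2 133.4 1
```

```text
t 22.3 p [398.8, 280.3, 25.7] yaw 133.5 tilt 179.7 0.1 w 40.4 F [-0.6, 0.1, -0.3]
world d [-2.3, -1.6, -6.5] rows 1
[0.4, -2.7, 6.5, 0.1]
```

{"fn": "play_rows", "kwargs": {"plan": [[30,0.3,-1.5,2.5,0,0,0],[30,0,-0.7,2,0,0,0],[30,0,0,1,0,0,0],[30,0,0,0.5,0,0,0],[30,0,0,0,0,0,0]]}}

```text
t: 22.72
tcp_pos: [397.4, 279.1, 20.3]
tcp_rot: [3.135, 0.002, 2.33]
force: [0.1, -0.3, -2.3]
gripper_width: 39.6
```

{"fn": "play_rows", "kwargs": {"plan": [[30,0,0,1,0.3,0,0],[30,0,0,0.3,0,0,0],[55,0,0,0,0,0,0],[60,0,0,0,0,0,0],[60,0,0,0,0,0,0]]}}

```text
t: 23.13
tcp_pos: [397.9, 279.4, 19.4]
tcp_rot: [3.14, 0.003, 2.33]
force: [-0.7, 0.4, 0.1]
gripper_width: 55.3
```

{"fn": "play_rows", "kwargs": {"plan": [[60,0,0,0,0,0,0],[60,0,0,-10,0,0,0],[60,0,0,-30,0,0,0],[60,0,0,-40,0,0,0],[60,0,0,-41,0,0,0]]}}

```text
t: 23.55
tcp_pos: [394.0, 277.3, 139.0]
tcp_rot: [-3.129, -0.001, 2.33]
force: [0.4, 0.8, -0.0]
gripper_width: 56.5
```

```bash
python3 go.py 400 120 210 90;  python3 - <<'E'
from h import *
d=viewer.get_image("top")
cv2.imwrite("pics/t13.png",cv2.resize(d["color"][180:300,130:270],None,fx=5,fy=5))
E
```

```text
t 23.55 p [394.0, 277.3, 139.0] yaw 133.5 tilt -179.3 -0.0 w 56.5 F [0.4, 0.8, -0.0]
world d [6.0, -157.3, 71.0] rows 7
[-17, -14.8, -10.1, 6.2]
[-18, -12.9, -10.1, 6.2]
[-20, -10.9, -10.1, 6.2]
[-21, -8.7, -10.1, 6.2]
[-22, -6.4, -10.1, 6.2]
[-22, -4.0, -10.1, 6.2]
[-22, -1.6, -10.1, 6.2]
```

View pics/t13.png

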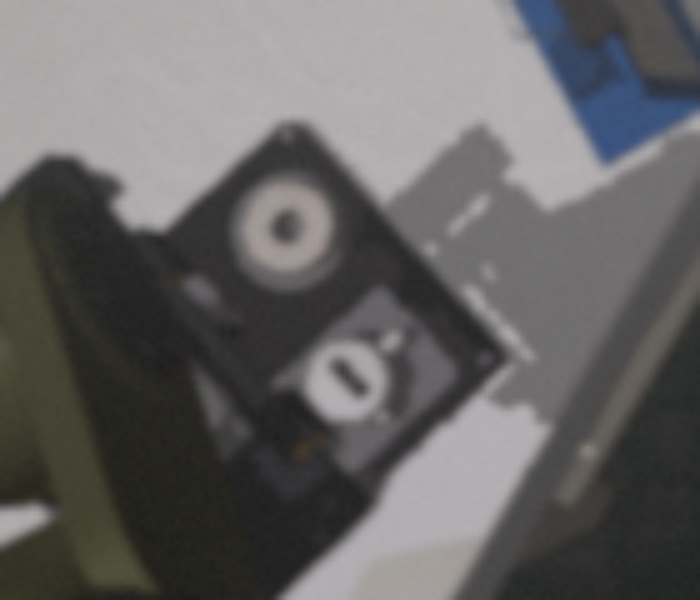

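{"fn": "play_rows", "kwargs": {"plan": [[50,-22,-22,-14,-0.4,0,0],[50,-24,-24,-14,-0.3,0,0],[50,-26,-26,-12,0,0,0],[50,-26,-26,-8,0,0,0],[50,-26,-26,-4,0,0,0]]}}

```text
t: 24.02
tcp_pos: [392.0, 102.7, 206.8]
tcp_rot: [3.12, 0.006, 2.339]
force: [1.2, -0.6, 0.7]
gripper_width: 46.8
```

```bash
python3 go.py 421 -113.5 150 133.4
```

```text
t 24.02 p [392.0, 102.7, 206.8] yaw 134.0 tilt 178.8 0.4 w 46.8 F [1.2, -0.6, 0.7]
world d [29.0, -216.2, -56.8] rows 7
[-25, -18, 8.1, 0.1]
[-25, -18, 8.1, 0.1]
[-25, -18, 8.1, 0.1]
[-25, -18, 8.1, 0.1]
[-25, -18, 8.1, 0.1]
[-25, -18, 8.1, 0.1]
[-25, -18, 8.1, 0.1]
```

{"fn": "play_rows", "kwargs": {"plan": [[50,-29,-21,6,0.4,0,0],[50,-30,-22,8,0.4,0,0],[50,-30,-22,12,0,0,0],[50,-30,-22,16,0,0,0],[50,-28,-20,20,0,0,0]]}}

```text
t: 24.43
tcp_pos: [419.3, -86.5, 152.0]
tcp_rot: [3.123, 0.02, 2.34]
force: [0.8, 0.2, 0.0]
gripper_width: 47.1
```

```bash
python3 go.py 421 -113.5 50 133.4 5;  python3 - <<'E'
from h import *
d=viewer.get_image("scene")
u,v=proj(d,[[421,-113.5,8]])[0]; print(u,v); u=int(u);v=int(v)
cv2.imwrite("pics/sc14.png",cv2.resize(d["color"][v-60:v+40,u-60:u+60],None,fx=5,fy=5))
E
```

```text
t 24.43 p [419.3, -86.5, 152.0] yaw 134.1 tilt 178.9 1.1 w 47.1 F [0.8, 0.2, 0.0]
world d [1.7, -27.0, -102.0] rows 5
[-4.1, -3.5, 20, 0.1]
[-4.1, -3.5, 20, 0.1]
[-4.1, -3.5, 20, 0.1]
[-4.2, -3.5, 20, 0.1]
[-4.2, -3.5, 20, 0.1]
305.3435513136822 240.822656443234
```

View pics/sc14.png

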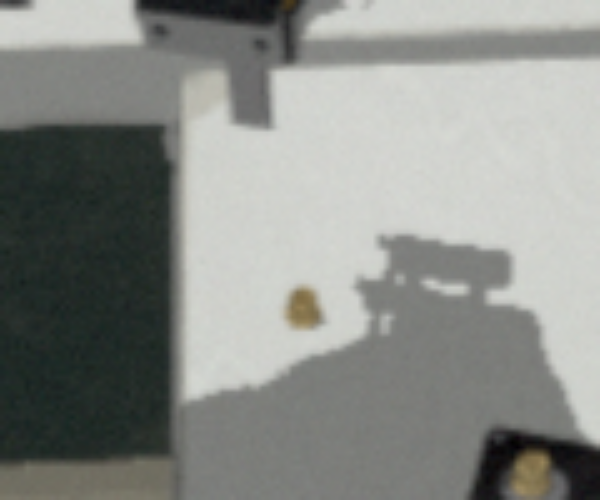

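{"fn": "play_rows", "kwargs": {"plan": [[50,-3,-3,18,0.4,0.4,0],[50,-3,-3,22,0.4,0.3,0],[50,-3,-3,24,0,0.2,0.3],[50,-2,-2,22,0,0,0.2],[50,0,0,6,0,0,0]]}}

```text
t: 24.9
tcp_pos: [419.6, -111.2, 55.3]
tcp_rot: [3.138, 0.005, 2.321]
force: [-0.2, 0.1, -1.0]
gripper_width: 47.1
```

```bash
python3 go.py 421 -113.5 7 133.4 4
```

```text
t 24.9 p [419.6, -111.2, 55.3] yaw 133.0 tilt 179.8 0.3 w 47.1 F [-0.2, 0.1, -1.0]
world d [1.4, -2.3, -48.3] rows 4
[-0.7, -0.1, 12.1, -0.1]
[-0.7, -0.1, 12.1, -0.1]
[-0.7, -0.1, 12.1, -0.1]
[-0.7, -0.1, 12.1, -0.1]
```

{"fn": "play_rows", "kwargs": {"plan": [[50,-1,0,10,0,0.2,0],[50,-0.5,0,12,0,0,0],[50,0,0,12,0,0,0],[50,0,0,7,0,0,0],[50,0,0,1,0,0,0]]}}

```text
t: 25.32
tcp_pos: [422.1, -111.9, 14.6]
tcp_rot: [3.137, 0.003, 2.321]
force: [0.4, -0.3, -0.1]
gripper_width: 47.0
```

```bash
python3 go.py 421 -113.5 7 133.4 1
```

```text
t 25.32 p [422.1, -111.9, 14.6] yaw 133.0 tilt 179.7 0.2 w 47.0 F [0.4, -0.3, -0.1]
world d [-1.1, -1.6, -7.6] rows 1
[-0.4, -1.8, 7.6, -0.4]
```

{"fn": "play_rows", "kwargs": {"plan": [[50,-0.4,-1,3,0,0,0],[50,0,-0.5,3,0,0,0],[50,0,0,1,0,0,0],[5,0,0,0,0,0,0],[5,0,0,0,0,0,0]]}}

```text
t: 25.73
tcp_pos: [422.7, -113.5, 9.7]
tcp_rot: [3.135, 0.006, 2.322]
force: [-0.6, -0.0, -0.3]
gripper_width: 37.4
```

{"fn": "play_rows", "kwargs": {"plan": [[5,0,0,0,0,0,0],[5,0,0,0,0,0,0],[5,0,0,0,0,0,0],[5,0,0,0,0,0,0],[5,0,0,0,0,0,0]]}}

```text
t: 26.15
tcp_pos: [423.0, -113.6, 10.5]
tcp_rot: [3.135, 0.007, 2.322]
force: [-0.1, -0.6, -1.0]
gripper_width: 14.6
```

{"fn": "play_rows", "kwargs": {"plan": [[5,0,0,-10,0,0,0],[5,0,0,-30,0,0,0],[5,0,0,-40,0,0,0],[5,0,0,-41,0,0,0],[5,5,5,-41,0,0,0]]}}

```text
t: 26.57
tcp_pos: [417.4, -105.7, 172.5]
tcp_rot: [-3.141, -0.007, 2.321]
force: [0.6, 0.8, -0.8]
gripper_width: 14.4
```

```bash
python3 go.py 400 150 220 133.4
```

```text
t 26.57 p [417.4, -105.7, 172.5] yaw 133.0 tilt -180.0 -0.4 w 14.4 F [0.6, 0.8, -0.8]
world d [-17.4, 255.7, 47.5] rows 8
[25, 20, -5.9, -0.1]
[25, 20, -5.9, -0.1]
[25, 20, -5.9, -0.1]
[25, 20, -5.9, -0.1]
[25, 20, -5.9, -0.1]
[25, 20, -5.9, -0.1]
[25, 20, -5.9, -0.1]
[25, 20, -5.9, -0.1]
```

```bash
 python3 - <<'E'
from h import *
d=viewer.get_image("scene")
u,v=proj(d,[[417,-105,170]])[0].astype(int)
cv2.imwrite("pics/sc15.png",cv2.resize(d["color"][v-40:v+40,u-50:u+50],None,fx=6,fy=6))
E
```

```text
(no output)
```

View pics/sc15.png

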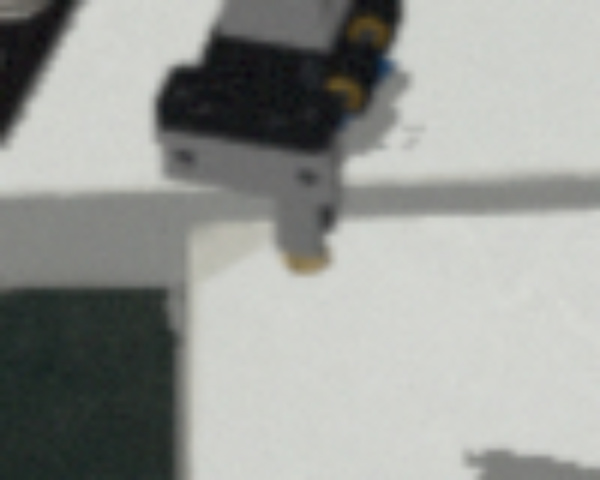

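{"fn": "play_rows", "kwargs": {"plan": [[5,25,20,-8,0,0,0],[5,27,21,-8,0,0,0],[5,28,22,-8,0,0,0],[5,28,22,-6,0,0,0],[5,28,22,-4,0,0,0]]}}

```text
t: 27.03
tcp_pos: [405.4, 68.6, 223.4]
tcp_rot: [3.13, 0.012, 2.312]
force: [0.7, -0.7, -0.0]
gripper_width: 14.8
```

```bash
python3 go.py 430 364.8 200 133.4
```

```text
t 27.03 p [405.4, 68.6, 223.4] yaw 132.5 tilt 179.3 0.7 w 14.8 F [0.7, -0.7, -0.0]
world d [24.6, 296.2, -23.4] rows 9
[22, 24, 2.6, -0.1]
[22, 24, 2.6, -0.1]
[22, 24, 2.6, -0.1]
[22, 24, 2.6, -0.1]
[22, 24, 2.6, -0.1]
[22, 24, 2.6, -0.1]
[22, 24, 2.6, -0.1]
[22, 25, 2.6, -0.1]
[22, 25, 2.6, -0.1]
```

{"fn": "play_rows", "kwargs": {"plan": [[5,22,24,1,0.3,0.3,-0.2],[5,22,24,1,0.3,0.3,-0.2],[5,22,24,2,0,0,-0.2],[5,22,24,2,0,0,0],[5,22,24,4,0,0,0]]}}

```text
t: 27.45
tcp_pos: [416.0, 240.0, 220.1]
tcp_rot: [3.134, 0.005, 2.324]
force: [0.4, 0.3, 0.4]
gripper_width: 14.7
```

```bash
python3 go.py 430 364.8 140 133.4 5
```

```text
t 27.45 p [416.0, 240.0, 220.1] yaw 133.2 tilt 179.5 0.3 w 14.7 F [0.4, 0.3, 0.4]
world d [14.0, 124.8, -80.1] rows 5
[16, 19, 16, -0.0]
[16, 19, 16, -0.0]
[16, 19, 16, -0.0]
[16, 19, 16, -0.0]
[16, 19, 16, -0.0]
```

{"fn": "play_rows", "kwargs": {"plan": [[5,17,20,12,0.2,0,0],[5,17,20,16,0.2,0.2,0],[5,17,20,18,0,0,0],[5,16,18,20,0,0,0],[5,5,5,22,0,0,0]]}}

```text
t: 27.87
tcp_pos: [427.4, 360.3, 136.4]
tcp_rot: [3.131, 0.003, 2.329]
force: [0.0, 1.0, 0.2]
gripper_width: 14.9
```

```bash
python3 go.py 430 364.8 50 133.4 4
```

```text
t 27.87 p [427.4, 360.3, 136.4] yaw 133.4 tilt 179.4 0.1 w 14.9 F [0.0, 1.0, 0.2]
world d [2.6, 4.5, -86.4] rows 4
[0.4, 1.2, 22, 0.0]
[0.4, 1.2, 22, 0.0]
[0.4, 1.2, 22, 0.0]
[0.4, 1.2, 22, 0.0]
```

{"fn": "play_rows", "kwargs": {"plan": [[5,0,0.5,18,0.3,0,0],[5,0,0.5,20,0.2,0,0],[5,0,0,20,0,0,0],[5,0,0,16,0,0,0],[5,0,0,5,0,0,0]]}}

```text
t: 28.28
tcp_pos: [426.2, 363.3, 53.2]
tcp_rot: [-3.14, 0.002, 2.333]
force: [0.4, -0.4, -0.7]
gripper_width: 14.8
```

```bash
python3 go.py 430 364.8 18 133.4 4
```

```text
t 28.28 p [426.2, 363.3, 53.2] yaw 133.7 tilt -179.9 0.1 w 14.8 F [0.4, -0.4, -0.7]
world d [3.8, 1.5, -35.2] rows 4
[-0.4, 1.0, 8.8, 0.1]
[-0.4, 1.0, 8.8, 0.1]
[-0.4, 1.0, 8.8, 0.1]
[-0.4, 1.0, 8.8, 0.1]
```

{"fn": "play_rows", "kwargs": {"plan": [[5,-0.5,1,8,0,0,0],[5,-0.5,1,8,0,0,0],[5,0,0.5,7,0,0,0],[5,0,0,4,0,0,0],[5,0,0,1,0,0,0]]}}

```text
t: 28.7
tcp_pos: [429.7, 364.7, 25.4]
tcp_rot: [3.141, 0.002, 2.333]
force: [-0.5, -1.0, -0.3]
gripper_width: 14.9
```

```bash
python3 go.py 430 364.8 18 133.4 1
```

```text
t 28.7 p [429.7, 364.7, 25.4] yaw 133.6 tilt 180.0 0.1 w 14.9 F [-0.5, -1.0, -0.3]
world d [0.3, 0.1, -7.4] rows 1
[-0.1, 0.3, 7.4, 0.2]
```

{"fn": "play_rows", "kwargs": {"plan": [[5,0,0,2.5,0,0,0],[5,0,0,2.5,0,0,0],[5,0,0,1.5,0,0,0],[5,0,0,0.5,0,0,0],[5,0,0,0,0,0,0]]}}

```text
t: 29.12
tcp_pos: [430.3, 365.1, 18.9]
tcp_rot: [3.139, 0.002, 2.332]
force: [-0.2, -0.3, -1.1]
gripper_width: 14.6
```

{"fn": "play_rows", "kwargs": {"plan": [[5,0,0,1,0,0,0],[5,0,0,0.4,0,0,0],[5,0,0,0,0,0,0],[30,0,0,0,0,0,0],[30,0,0,0,0,0,0]]}}

```text
t: 29.53
tcp_pos: [430.6, 365.2, 17.9]
tcp_rot: [3.138, 0.003, 2.332]
force: [-0.1, -0.5, -0.1]
gripper_width: 24.7
```

{"fn": "play_rows", "kwargs": {"plan": [[35,0,0,0,0,0,0],[35,0,0,-5,0,0,0],[35,0,0,-25,0,0,0],[35,0,0,-40,0,0,0],[35,0,0,-41,0,0,0]]}}

```text
t: 29.95
tcp_pos: [426.8, 362.7, 125.0]
tcp_rot: [-3.13, 0.001, 2.332]
force: [0.0, 0.8, -0.7]
gripper_width: 32.8
```

```bash
python3 go.py 390 60 250 133.4
```

```text
t 29.95 p [426.8, 362.7, 125.0] yaw 133.6 tilt -179.3 0.0 w 32.8 F [0.0, 0.8, -0.7]
world d [-36.8, -302.7, 125.0] rows 10
[-19, -24, -12.5, 0.0]
[-19, -24, -12.5, 0.0]
[-19, -24, -12.5, 0.0]
[-19, -24, -12.5, 0.0]
[-19, -24, -12.5, 0.0]
[-19, -24, -12.5, 0.0]
[-19, -24, -12.5, 0.0]
[-19, -23, -12.5, 0.0]
[-19, -23, -12.5, 0.0]
[-19, -23, -12.5, 0.0]
```

{"fn": "play_rows", "kwargs": {"plan": [[35,-15,-20,-25,0,0,0],[35,-20,-26,-25,0,0,0],[35,-22,-28,-20,0,0,0],[35,-22,-28,-15,0,0,0],[35,-22,-28,-10,0,0,0]]}}

```text
t: 30.37
tcp_pos: [402.7, 200.4, 233.1]
tcp_rot: [-3.141, 0.003, 2.339]
force: [1.3, -1.2, 0.1]
gripper_width: 33.1
```

{"fn": "play_rows", "kwargs": {"plan": [[35,-22,-28,-10,0,0,0],[35,-22,-28,-5,0,0,0],[35,-20,-22,0,0,0,0],[35,-10,-12,0,0,0,0],[35,0,0,0,0,0,0]]}}

```text
t: 30.78
tcp_pos: [386.8, 75.6, 255.1]
tcp_rot: [3.134, 0.01, 2.336]
force: [-0.3, 0.2, -0.5]
gripper_width: 33.1
```

```bash
cat > chk.py <<'E'
from h import *
import sys
B={"b":(441.1,-345.,132.7),"o":(422.8,307.,133.36)}
def loc(k,xy):
    p=B[k];a=np.radians(p[2]);c,s=np.cos(a),np.sin(a);dx=np.asarray(xy)[...,:2]-p[:2]
    return np.c_[dx@[c,s],dx@[-s,c]]
tag=sys.argv[1]
d=viewer.get_image("top")
oo=ortho(d,310,530,200,420,15,0.4);ob=ortho(d,330,550,-455,-235,15,0.4)
for n,o in(("oo",oo),("ob",ob)): cv2.imwrite(f"pics/{n}{tag}.png",o)
for n in("top","scene"):
  d=viewer.get_image(n)
  for q,h in(("plug_gauge",13),("ring_gauge",20),("tally_counter",20),("bush_1",20)):
    for r in viewer.regions_of(n,q):
        v,u=np.nonzero(r["pixels"]); m=back(d,np.c_[u,v],h).mean(0)
        k="b" if m[1]<0 else "o"; P=pts(d,r["pixels"])
        print(n,q,round(r["score"],2),len(u),"seg",m[:2].round(1),k,loc(k,m)[0].round(1),"ztop",np.percentile(P[:,2],[50,90]).round(1))
    print("   pin",[(round(r["score"],2),np.round(r["xyz"],1).tolist()) for r in viewer.pinpoint(n,q)])
E
python3 chk.py f; python3 go.py 390 60 250 133.4 1|head -1
```

```text
top plug_gauge 0.61 319 seg [ 463.3 -362.7] b [-28.1  -4.3] ztop [18.5 21.6]
   pin [(0.59, [459.3, -368.6, 8.4])]
top ring_gauge 0.51 271 seg [470.7 312.6] o [-28.8 -38.6] ztop [20.  22.4]
   pin [(0.79, [469.7, 313.2, 4.1])]
   pin [(0.51, [456.6, -283.2, 8.8]), (0.28, [427.4, 370.7, 7.2])]
top bush_1 0.53 79 seg [429.8 360.6] o [ 34.2 -41.9] ztop [ 9.9 21.6]
   pin [(0.51, [431.9, 371.9, 7.4]), (0.39, [456.3, -286.1, 11.6])]
scene plug_gauge 0.74 245 seg [ 460.2 -363. ] b [-26.2  -1.8] ztop [19.2 22.5]
scene plug_gauge 0.61 110 seg [471.7 318.5] o [-25.2 -43.4] ztop [20.5 23.9]
   pin [(0.77, [461.1, -364.6, 6.4])]
scene ring_gauge 0.44 108 seg [468.9 309.4] o [-29.9 -35.1] ztop [20.5 23.9]
   pin [(0.48, [468.2, 315.1, 5.9])]
scene tally_counter 0.59 131 seg [396.4 278.1] o [-2.9 39. ] ztop [27.4 31.2]
   pin [(0.71, [391.7, 281.9, 7.3])]
scene bush_1 0.6 47 seg [ 451.7 -287.9] b [ 34.7 -46.5] ztop [13.1 21.6]
   pin [(0.54, [422.1, 365.6, 5.8]), (0.47, [455.9, -284.3, 7.6])]
t 31.73 p [387.1, 77.7, 254.2] yaw 134.0 tilt 179.6 0.5 w 32.7 F [-0.1, 0.6, -0.3]
```

View pics/oof.png

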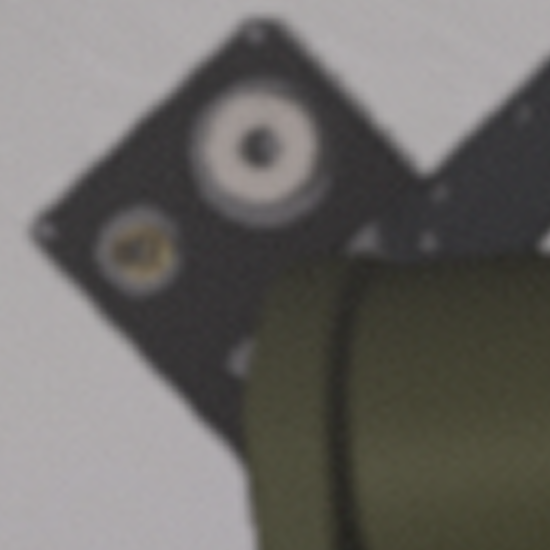

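View pics/obf.png

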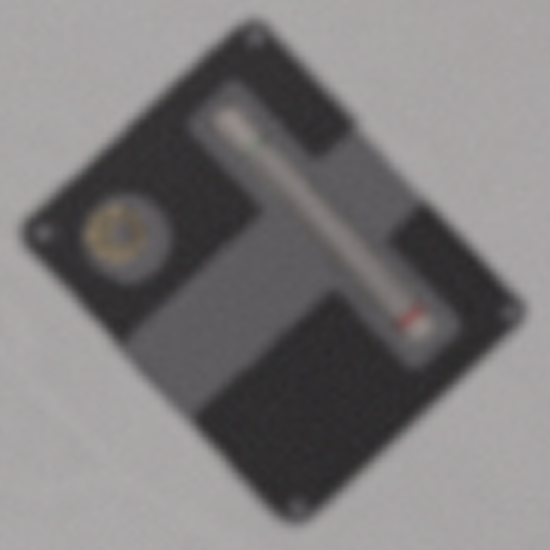

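{"fn": "play_rows", "kwargs": {"plan": [[35,-22,-22,-5,0,0,0],[35,-26,-26,-5,0,0,0],[35,-26,-26,0,0,0,0],[35,-24,-24,0,0,0,0],[35,-8,-8,0,0,0,0]]}}

```text
t: 32.15
tcp_pos: [384.1, -75.2, 265.0]
tcp_rot: [3.135, 0.009, 2.347]
force: [0.4, 0.1, 0.5]
gripper_width: 32.9
```

```bash
python3 chk.py g; python3 - <<'E'
from h import *
B={"b":(441.1,-345.,132.7),"o":(422.8,307.,133.36)}
ims=[]
for n in("top","scene"):
    d=viewer.get_image(n); im=cv2.resize(d["color"],None,fx=6,fy=6,interpolation=cv2.INTER_CUBIC)
    def circ(k,x,y,r,z,col):
        p=B[k];a=np.radians(p[2]);R=np.array([[np.cos(a),-np.sin(a)],[np.sin(a),np.cos(a)]])
        t=np.linspace(0,2*np.pi,60);q=(R@np.c_[x+r*np.cos(t),y+r*np.sin(t)].T).T+p[:2]
        uv=proj(d,np.c_[q,np.full(60,z)]); cv2.polylines(im,[np.round(uv*6+2.5).astype(int)],True,col,1)
    for k,x,y in(("b",34,-50),("o",37,-45)):
        circ(k,x,y,18,12,(0,255,0)); circ(k,x,y,8.4,23,(0,0,255)); circ(k,x,y,10.5,9,(255,0,0))
    circ("o",-26,-40,22,21,(0,0,255))
    row=[]
    for w in((455,-286,12),(430,365,12)):
        u,v=(proj(d,[w])[0]*6).astype(int); row.append(im[max(0,v-140):v+140,max(0,u-190):u+190])
    ims.append(np.hstack([cv2.resize(r,(390,280)) for r in row]))
cv2.imwrite("pics/bz.png",np.vstack(ims))
E
```

```text
top plug_gauge 0.6 307 seg [ 462.3 -363.8] b [-28.2  -2.8] ztop [18.7 21.5]
   pin [(0.78, [457.9, -363.6, 7.3]), (0.61, [469.1, 311.5, 5.5])]
top ring_gauge 0.79 279 seg [469.9 313.4] o [-27.7 -38.6] ztop [19.7 22.4]
   pin [(0.82, [471.9, 312.2, 7.5])]
top tally_counter 0.63 303 seg [397.1 277.3] o [-3.9 39.1] ztop [26.9 29.6]
top tally_counter 0.55 250 seg [ 674.1 -341.4] b [-155.3 -173.7] ztop [11.1 14.4]
   pin [(0.64, [395.3, 282.9, 11.0])]
top bush_1 0.63 19 seg [429.2 358.4] o [ 33.  -39.9] ztop [15.6 22.2]
top bush_1 0.49 36 seg [ 457.  -278.3] b [ 38.2 -56.9] ztop [11.5 22. ]
   pin [(0.58, [428.7, 368.9, 6.7]), (0.4, [458.7, -288.4, 10.7]), (0.18, [397.3, 283.7, 7.2])]
scene plug_gauge 0.49 238 seg [ 458.1 -364.7] b [-26.    0.9] ztop [19.1 22.6]
scene plug_gauge 0.37 1057 seg [409.8 298.3] o [ 2.6 15.4] ztop [11.8 15.5]
   pin [(0.76, [459.1, -362.9, 4.4]), (0.51, [459.0, -284.7, 6.8])]
scene ring_gauge 0.46 100 seg [466.8 307. ] o [-30.2 -32. ] ztop [20.7 24.5]
   pin [(0.51, [457.5, -283.0, 8.0]), (0.42, [469.6, 315.5, 6.6])]
scene tally_counter 0.53 129 seg [396.5 278.2] o [-2.9 38.9] ztop [27.2 31.8]
   pin [(0.67, [394.0, 283.0, 8.3])]
scene bush_1 0.65 2631 seg [ 428.5 -355. ] b [ 1.2 16. ] ztop [11.2 14.4]
scene bush_1 0.44 39 seg [ 451.4 -288.2] b [ 34.8 -46.1] ztop [15.9 20.3]
   pin [(0.58, [422.4, 366.3, 4.5]), (0.42, [452.4, -283.9, 8.1]), (0.33, [390.0, 283.0, 8.3])]
```

View pics/bz.png

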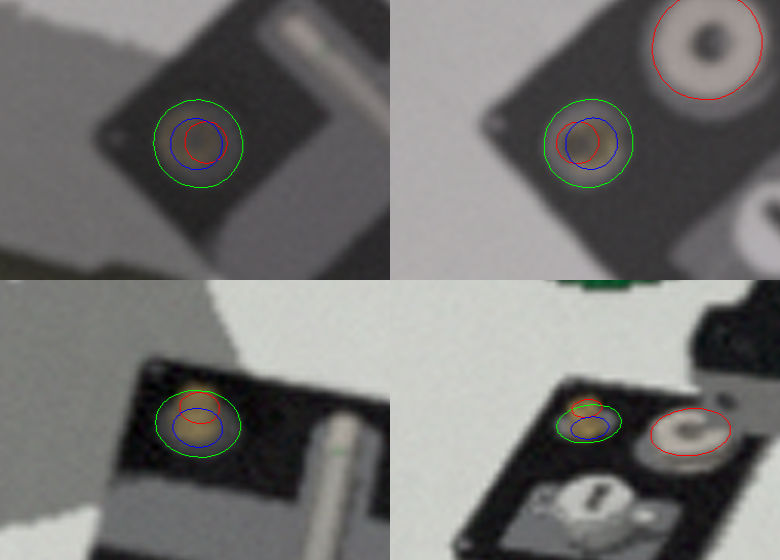

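View pics/oog.png

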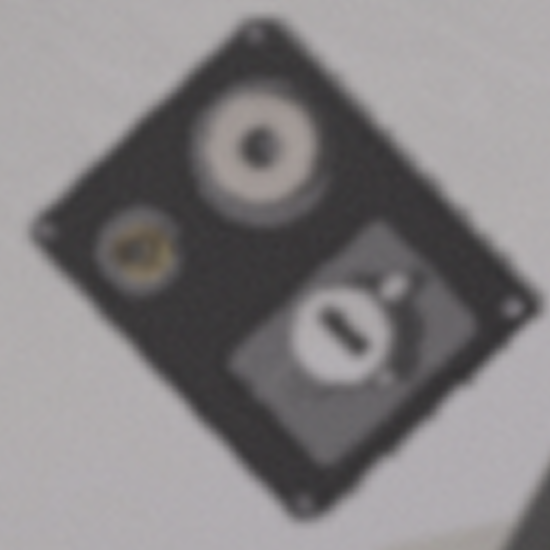

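```bash
python3 -c "
from bench import sign_off; print(sign_off())"
```

```text
the job is handed in; nothing more can be done
None
```

Both gauge kits are made up and the job is handed in at about 33 s of the 134 s allowed. No verdict comes back, so the results below rest on my own last checks.

- **Bore board:** one bush stands in the round nest and the plug gauge lies along its slot. Its middle measured about x -28 to -26, y -4 to +1 mm in the board frame, against a target of -28, 0. In the grip it seemed to roll from its corners towards its flats, which the task allows.
- **Outside board:** the ring gauge, tally counter and second bush sit in their pockets. The ring and tally measured within about 3 mm of their centres. Their top heights of about 21 and 29 mm match lying flat on the floor.
- **Bystanders:** I never went near the marker, the deburring tool or the red tray. The arm ended hanging clear at 265 mm.

Checks that were weak or disagreed:

- **Bore bush off centre:** it stands about 4 mm off the nest centre, because it shifted slightly on release. That is inside the 10 mm limit, and the pictures show it upright on the nest floor.
- **First ring grip:** this was too high, on the ring's upper edge. I opened, went lower and gripped again.
- **Network reports:** the trained networks reported some wrong things with low scores, such as a "bush" at the ring or the board. Their bush positions also scattered by up to about 8 mm, so for the bushes I relied on the overlaid pictures instead.

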